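Load, unlock and hang the fittings basket

TASK

Put away the leftover fittings: draw the locking pin up out of its post on the bench dock and park it fully home in the open notch beside it, and put every grey PVC union from the bench into the steel basket. Only once the pin is parked, swing the basket's folded bail upright while the basket, with all the unions in it, still sits in the dock; then carry the basket by its bail and hang the bail over both prongs of the twin hook on the pine rack, so that it hangs there level with the unions inside. Leave the white overflow cap and the jar where they are.

Things in the scene. Friction and masses are not known exactly. Their poses are not given: they have to be found in the camera images.
- dock: fixed pine dock in front of the robot: board 10 thick, lips (top 24 up) locate the basket with 3 of play. Origin on the bench under the middle of the basket's seat; x points to the robot's right (to the rack), y away from the robot along the basket's long side. It bears the pin post (34 square, at x=-122, y=45) and the notch block (44 by 42, at x=-124, y=115), both with tops 98 above the bench
- bore (a point): mouth of the 16 wide, 60 deep bore in the top of the pin post, 98 above the bench; frame axes as the dock
- notch (a point): where the pin's origin belongs when parked: in the U-shaped notch at the top of the notch block, 98 above the bench, 70 from the bore along dock +y. The notch is 20 wide, full height, open above and on the dock's -x side (robot's left); its back wall is 10 beyond this point (+x). The pin can be let down into it from above until its flange lies on the block. Axes as the dock
- pin: steel drop pin, 150 g: shank 14 across and 50 long below a flat flange 60 across and 6 thick, with a grip stub 26 across and 34 tall on top (from 6 to 40 above the origin). Origin at the centre of the flange's underside, z up along the pin. It starts in the bore with its flange lying on the post, overhanging the basket's folded bail
- basket: open slatted steel basket in the dock, 126 (x) by 196 (y) outside, 75 high, walls 3, floor 4, 320 g. Origin at the centre of its underside (10 above the bench in the dock), axes as the dock while it sits there. All unions fit standing in a row along y, 62 apart. The bail's pivots are at x=0, y=+-104, z=82
- bail (a joint): angle of the basket's swing bail (rad): 0 folded down level to the basket's -x side, 1.57 upright, stop at 1.8; it swings about the basket's y. Light friction holds it wherever it is left; about 0.06 N m turns it. 8 thick round steel bar, 40 g: legs at y=+-104, straight cross bar from y=-85 to 85, 95 from the pivots
- bail_mid (a point): middle of the bail's cross bar (bar 8 thick, along the basket's y). Folded it is 95 to the -x side of the basket's origin and 82 above it, 32 clear of the basket's wall; upright it is 177 above the basket's origin
- rack: fixed slatted pine rack at the robot's right, 580 wide (x) and 325 high, facing the bench centre (its +y). Origin on the bench under the middle of the panel. Its shelf, 30 high, reaches 140 forward. A wrench and a shower head hang on wooden pegs 205 either side of the middle, and two brass valves stand on the shelf below them; all stay there
- hooks (a point): where the middle of the bail's bar lies when hung: midway between the twin hook's two steel prongs, 94 out from the panel, 244 above the bench; axes as the rack (x along the bar, y out). Prongs 10 thick, 40 either side (x); they come out along y, and their upturned tips end 118 out, 268 high. The bar passes in over both tips (prongs under the bar, over the basket's rim), then down
- union0: grey PVC pipe union standing on the bench (there are two or three, one may be absent): a round fitting 60 tall, wide threaded nut 50 across from 22 to 54 above its foot, narrower collars 44 (below) and 40 (above). About 80 g. Origin at the centre of its foot, z up along its axis. If knocked over it lies on its 50 wide nut; it may lie in the basket too, and may drop the last 20 mm
- union1: grey PVC pipe union standing on the bench (there are two or three, one may be absent): a round fitting 60 tall, wide threaded nut 50 across from 22 to 54 above its foot, narrower collars 44 (below) and 40 (above). About 80 g. Origin at the centre of its foot, z up along its axis. If knocked over it lies on its 50 wide nut; it may lie in the basket too, and may drop the last 20 mm
- union2: grey PVC pipe union standing on the bench (there are two or three, one may be absent): a round fitting 60 tall, wide threaded nut 50 across from 22 to 54 above its foot, narrower collars 44 (below) and 40 (above). About 80 g. Origin at the centre of its foot, z up along its axis. If knocked over it lies on its 50 wide nut; it may lie in the basket too, and may drop the last 20 mm
- cap: white plastic overflow cap lying on the bench among the unions, a flat disc 60 across and 18 high; leave it. Origin under its centre
- jar: clear glass jar with twist cap standing on the bench beyond the unions, 66 across and 80 high; leave it. Origin under its centre
Things that resemble listed ones, but are neither listed nor needed, are in the scene too. Leave any yellow look-alike of the union1 alone.

How it is judged:
On the way, in this order (a step that is already met when the one before it is completed fails the run):
1. the pin is out of the bore and parked in the side notch, let go (x of pin in the frame of notch between -0.012 and 0.012 m and y of pin in the frame of notch between -0.007 and 0.007 m and z of pin in the frame of notch between -0.006 and 0.006 m and angle between pin's own z axis and vertical below 0.15 rad and contact force between the fingers and pin below 0.5 N and linear speed of pin below 0.05 m/s), for 0.3 s.
2. the bail stands upright, the basket still in the dock with all unions in it (value of joint bail above 1.25 rad and horizontal distance between basket and dock below 0.02 m and height (world z) of basket below 0.02 m and x of union0 in the frame of basket between -0.06 and 0.06 m and y of union0 in the frame of basket between -0.095 and 0.095 m and z of union0 in the frame of basket between -0.005 and 0.055 m and x of union1 in the frame of basket between -0.06 and 0.06 m and y of union1 in the frame of basket between -0.095 and 0.095 m and z of union1 in the frame of basket between -0.005 and 0.055 m and x of union2 in the frame of basket between -0.06 and 0.06 m and y of union2 in the frame of basket between -0.095 and 0.095 m and z of union2 in the frame of basket between -0.005 and 0.055 m), for 0.3 s.
At the end, for the whole second after the job is handed in: Bail bar lies on both prongs (middle within 40 mm sideways, 15 mm otherwise, of the hook point); basket at rest within 0.35 rad of level, all unions inside; pin still parked (12 mm along, 7 mm across, flange within 6 mm of the block); cap within 40 mm, jar within 30 mm of their starts (x of pin in the frame of notch between -0.012 and 0.012 m and y of pin in the frame of notch between -0.007 and 0.007 m and z of pin in the frame of notch between -0.006 and 0.006 m and angle between pin's own z axis and vertical below 0.15 rad and x of union0 in the frame of basket between -0.06 and 0.06 m and y of union0 in the frame of basket between -0.095 and 0.095 m and z of union0 in the frame of basket between -0.005 and 0.055 m and x of union1 in the frame of basket between -0.06 and 0.06 m and y of union1 in the frame of basket between -0.095 and 0.095 m and z of union1 in the frame of basket between -0.005 and 0.055 m and x of union2 in the frame of basket between -0.06 and 0.06 m and y of union2 in the frame of basket between -0.095 and 0.095 m and z of union2 in the frame of basket between -0.005 and 0.055 m and x of bail_mid in the frame of hooks between -0.04 and 0.04 m and y of bail_mid in the frame of hooks between -0.015 and 0.015 m and z of bail_mid in the frame of hooks between -0.015 and 0.015 m and angle between basket's own z axis and vertical below 0.35 rad and height (world z) of basket above 0.04 m and contact force between basket and rack above 2 N and linear speed of basket below 0.05 m/s and distance of cap from where it was at the start of the episode below 0.04 m and distance of jar from where it was at the start of the episode below 0.03 m); the robot touches nothing.
It fails at once if the overflow cap is pushed away (over 40 mm) (distance of cap from where it was at the start of the episode above 0.04 m).
It fails at once if the glass jar is pushed away or tipped (distance of jar from where it was at the start of the episode above 0.03 m or angle between jar's own z axis and vertical above 0.4 rad).
It fails at once if the basket is tipped out (angle between basket's own z axis and vertical above 0.9 rad).
Of union0, union1, union2 only 2 to 3 are there at a start; the rules pass over those that are not, and their reading is None.
At some moment in a run one of union0, union1, union2 may be knocked a few centimetres aside while the robot is not near it.
It also fails if it takes over 208 s, if anything falls off the work surface, if the arm or the gripper's body presses on something with over 40 N, if the wrist force passes 120 N, or if a joint passes its speed limit or range.

ROBOT

A 6-joint arm with a two-finger parallel gripper is mounted at the origin on the work surface. World frame = base frame: x ahead of the robot, y to its left, z up, the work surface at z = 0. Lengths are in m, angles in rad, forces in N, time in s.
With the tool pointing down it reaches from about 0.375 to 0.975 m from the base axis. Payload 3.8 kg.
Tool frame: the origin (TCP) lies midway between the tips of the shut fingers; the grasp point (between the pads) lies 19 mm behind it; z points along the fingers, y is the line along which they close (so a half turn about z gives the same grasp; the last joint's range is limited). The gripper opens to 85 mm and grips with 20 to 120 N. Pads are 22 mm wide; open, the fingers measure 114 mm over their backs; the gripper's body (76 mm by 85 mm) begins 54 mm behind the grasp point. The pads swing forward as they close: fully open they stand 13 mm farther back than shut.
Start: joints at [1.172, 0.264, 1.604, -0, 1.274, -0.037], TCP at [0.239, 0.631, 0.231] pointing down, gripper open.
Joint ranges: [-2.63, 2.63], [-0.94, 2.18], [0.31, 2.57], [-1.31, 4.45], [0, 2.66], [-2.55, 2.55]. Speed limits (rad/s): [2.57, 2.57, 3.14, 3.14, 3.14, 3.14].

INTERFACE

Orientations are given as a rotation vector (axis times angle).
In Python, from workcell import read_state, vision, ticket gives the robot as it stands. The module is installed in compiled form; this text tells all that it offers.
- The arm moves only by the tool jog_arm, never from a script. Its arguments are lists of equal length, an entry for each row: "turn": the turn, a rotation vector about the tool's x, y, z in rad, a list of three; "delta_pos": the shift along the tool's x, y, z in m, a list of three; "gripper": the finger opening in m, from 0 to 0.0854. In form: {"turn": [[rx, ry, rz], ...], "delta_pos": [[dx, dy, dz], ...], "gripper": [gripper, ...]}. A call has 1 to 20 rows; each row shifts and turns the commanded pose from where the row before left it, along the tool's axes as they then stand; what a row does not reach is not made up. A row lasts 1/12 s, in which the tool goes at most 41.7 mm and 7.16 degrees, less where a joint would pass 70% of its speed; a pose out of reach is approached as far as the arm can. A call with a gripper value outside its range is refused whole. The fingers move at their own pace and stop on an object; "grip_force" is the grip in N (left out, the last holds). Time passes only in rows, so rows that do not move let the fingers close. It gives the time, the measured TCP pose, the force, the opening and the grip force at its end, in the units of the state.
- read_state(): the state, without advancing time (a new reading comes with each control period).
- vision.read_camera(name): name is "scene" or "side" or "wrist"; returns the picture (400x640x3 uint8, red, green, blue); there is no depth.
- vision.calibration(name): a dict with "vfov" (degrees; the focal length in pixels is half the picture's height over the tangent of half this angle, whatever the lens; pixels are square), "cx", "cy" (the principal point, pixels), "R" (3x3) and "t" (3): a world point X has camera coordinates R X + t; the wrist camera has in their place "mount" (4x4, takes a point from camera to tool coordinates, whose origin is the TCP and whose axes are the flange's). Camera axes: x right, y down, z forward; pixel columns grow to the right and rows downward; lengths in m; the calibration is good to about 2 mm. A picture is of the moment at which its call begins: read the wrist's pose just before it. calibration takes no time and is no camera call.
- ticket.finish_job(): hands the job in; it is judged then, once.
The state is a dict: "time": time; "q": joint angles; "joint_vel": joint speeds; "joint_torque": joint torques, N m; "tool_pos": TCP position; "tcp_rot": TCP orientation; "wrist_force": force on the tool from outside, world axes, zero at the start; "torque": the same for the moment, N m; "width": opening from 0.0 (shut) to 1.0 (fully open); "grip_force": force on a finger pad.
Only numpy, scipy, OpenCV 4.12 (cv2) and the standard library are available. Lean on these libraries where they do the work, as an engineer would, in place of code of your own. Each camera call takes 0.05 s, during which the arm holds its last target. There are 200 camera calls.

## Working session

There is one attempt and no reset: what is moved stays moved. The work goes in short steps, Python scripts to look and compute and a tool call to move; the robot and the scene stay as the last step left them, time stands still between calls to the robot, and variables do not carry over. Pictures are saved under pics/ and viewed, at most 14 in all, crops included, and the job is handed in when it is done.

Besides the shell and the picture viewer there is one more tool, called after "Call:" in YAML: its name, and indented under it one key for each argument. jog_arm: Moves the arm, as the interface text tells. Its arguments: {"type":"object","properties":{"turn":{"type":"array","items":{"type":"array","items":{"type":"number"}}},"delta_pos":{"type":"array","items":{"type":"array","items":{"type":"number"}}},"gripper":{"type":"array","items":{"type":"number"}},"grip_force":{"type":"number"}},"required":["turn","delta_pos","gripper"]}

```bash
mkdir -p pics; cat > h.py <<'E'
import numpy as np,cv2
from scipy.spatial.transform import Rotation as Ro
from workcell import read_state, vision, ticket
def cal(n,st=None):
    c=vision.calibration(n); f=200/np.tan(np.radians(c['vfov'])/2)
    if 'mount' in c:
        M=np.array(c['mount']); T=np.eye(4); T[:3,:3]=Ro.from_rotvec(st['tcp_rot']).as_matrix(); T[:3,3]=st['tool_pos']
        W=np.linalg.inv(T@M); R,t=W[:3,:3],W[:3,3]
    else: R,t=np.array(c['R']),np.array(c['t'])
    return f,c['cx'],c['cy'],R,t
def ray(C,u,v):
    f,cx,cy,R,t=C; return -R.T@t, R.T@np.array([(u-cx)/f,(v-cy)/f,1.])
def onz(C,u,v,z):
    o,d=ray(C,u,v); return o+d*(z-o[2])/d[2]
def px(C,X):
    f,cx,cy,R,t=C; p=R@np.asarray(X,float)+t; return (cx+f*p[0]/p[2],cy+f*p[1]/p[2])
def shot(n,name):
    st=read_state(); im=vision.read_camera(n); cv2.imwrite(f'pics/{name}.png',cv2.cvtColor(im,cv2.COLOR_RGB2BGR)); return im,cal(n,st)
E
python3 - <<'E'
from h import *
for n in('scene','side','wrist'):
    im,C=shot(n,n+'0'); print(n,C[0],C[1:3],(-C[3].T@C[4]).round(3),(C[3][2]).round(3), vision.calibration(n).keys())
s=read_state(); print(s); print(vision.calibration('wrist')['mount'])
E
```

```text
scene 421.7935686740696 (315.10682448798235, 201.68448189955967) [ 1.033 -0.549  0.875] [-0.468  0.547 -0.694] dict_keys(['vfov', 'cx', 'cy', 'R', 't'])
side 424.9222678378048 (309.5029176466088, 201.61233140927942) [ 0.155 -0.67   1.13 ] [ 0.314  0.53  -0.788] dict_keys(['vfov', 'cx', 'cy', 'R', 't'])
wrist 307.5720308346009 (319.30534388385826, 201.06698324474277) [0.175 0.657 0.372] [ 0.253 -0.099 -0.962] dict_keys(['vfov', 'cx', 'cy', 'mount'])
{'time': 0.15, 'q': array([ 1.17208849e+00,  2.64624095e-01,  1.60503501e+00, -1.01920464e-05,
        1.27369524e+00, -3.68949784e-02]), 'joint_vel': array([ 5.23536328e-04, -4.19683712e-03, -3.29113718e-03, -9.61208335e-05,
        1.36574933e-03,  8.80601429e-04]), 'joint_torque': array([ 4.59510120e-04, -5.15910816e+01, -3.67955911e+01, -2.86347756e-05,
        8.01450777e-03, -1.40703091e-05]), 'tool_pos': array([0.2387173 , 0.6307887 , 0.23023204]), 'tcp_rot': array([-5.65167775e-01, -3.08995963e+00,  2.70486858e-03]), 'wrist_force': array([-0.30965798,  0.20839333,  0.42025243]), 'torque': array([-0.04172405, -0.01603249,  0.04961372]), 'grip_force': 0.0, 'width': 0.9985527624672856}
[[ 1.98950941e-04 -9.62462381e-01 -2.71415043e-01  6.89116217e-02]
 [ 9.99999721e-01  3.86978888e-04 -6.39248786e-04  1.52216356e-03]
 [ 7.20284801e-04 -2.71414840e-01  9.62462189e-01 -1.41541980e-01]
 [ 0.00000000e+00  0.00000000e+00  0.00000000e+00  1.00000000e+00]]
```

View pics/scene0.png

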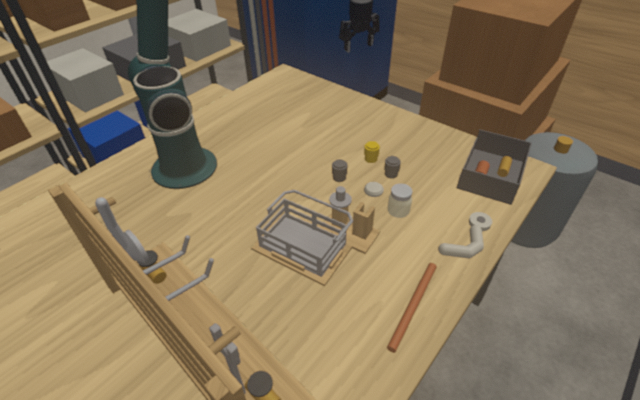

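View pics/side0.png

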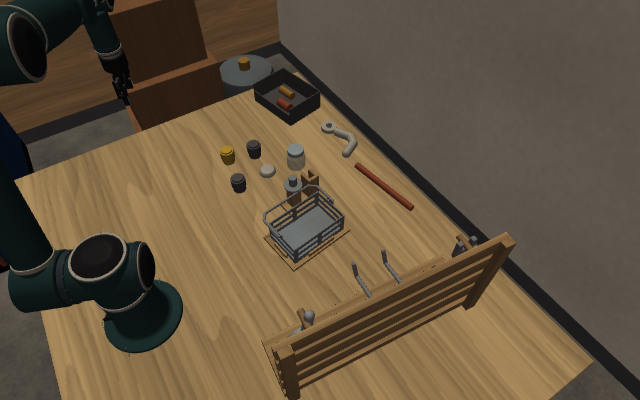

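Scene: grey unions at (340,170) and (392,166), a yellow look-alike at (371,151), cap (374,188), jar (400,200), pin (341,200), notch block (363,218), and twin prongs with tips at (186,240) and (210,264). In the side view the same two greys are at (238,182) and (254,149). I'll enlarge a crop to confirm these.

```bash
python3 - <<'E'
import cv2
a=cv2.imread('pics/scene0.png'); b=cv2.imread('pics/side0.png')
cv2.imwrite('pics/c1.png',cv2.resize(a[135:285,245:445],None,fx=4,fy=4,interpolation=cv2.INTER_CUBIC))
cv2.imwrite('pics/c2.png',cv2.resize(b[130:280,215:415],None,fx=4,fy=4,interpolation=cv2.INTER_CUBIC))
E
```

```text
(no output)
```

View pics/c1.png

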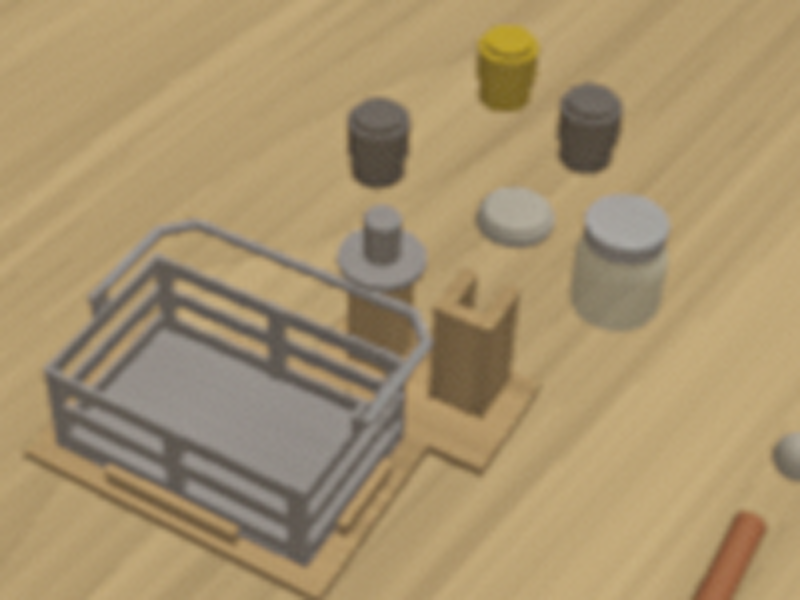

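View pics/c2.png

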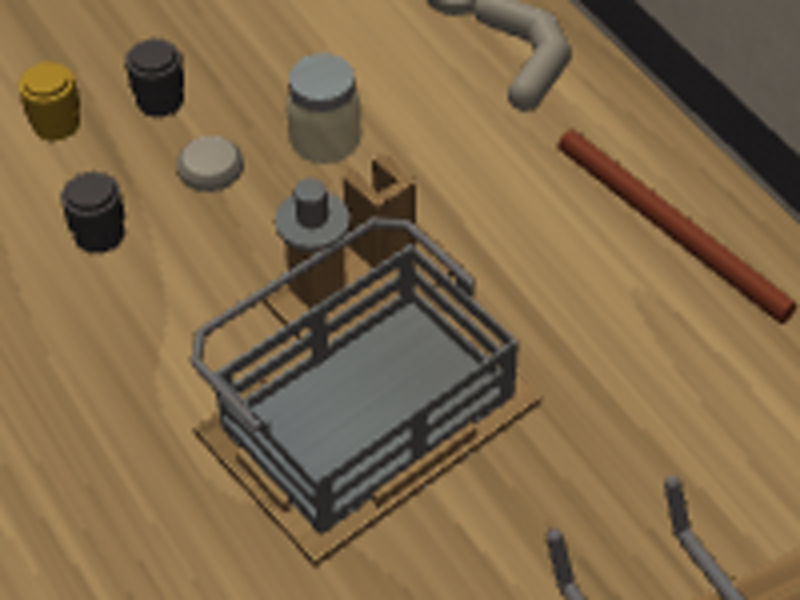

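The crops confirm exactly two grey unions, A at scene (340,163) and B at scene (392,159). The third look-alike is yellow, so I leave it. Next I triangulate the key points.

```bash
cat >> h.py <<'E'
def tri(C1,p1,C2,p2):
    o1,d1=ray(C1,*p1);o2,d2=ray(C2,*p2)
    d1/=np.linalg.norm(d1);d2/=np.linalg.norm(d2)
    s=np.linalg.lstsq(np.c_[d1,-d2],o2-o1,rcond=None)[0]
    a=o1+d1*s[0];b=o2+d2*s[1]; return (a+b)/2,np.linalg.norm(a-b)
E
python3 - <<'E'
from h import *
S=cal('scene');D=cal('side')
f=lambda p:(245+p[0]/4-.4,135+p[1]/4-.4); g=lambda p:(215+p[0]/4-.4,130+p[1]/4-.4)
for n,a,b,z in [('A',(379,112),(91,187),.06),('B',(590,98),(154,56),.06),('stub',(382,214),(311,189),.138),('flange',(382,256),(312,222),.104),
 ('cap',(515,208),(210,155),.018),('jar',(627,222),(322,78),.08),('bailN',(195,224),(200,335),.092),('bailF',(425,335),(375,222),.092),
 ('rim nearrack-far',(305,495),(515,345),.085),('rim nearrack-near',(50,373),(323,480),.085),('rim far',(400,395),(410,250),.085),
 ('boardcorner',(320,597),(540,400),.01),('boardc2',(28,455),(316,563),.01)]:
    X,e=tri(S,f(a),D,g(b)); print(n,X.round(4),round(e,4),onz(S,*f(a),z).round(4)[:2],onz(D,*g(b),z).round(4)[:2])
for n,a,b in [('tip1',(186.5,238),(353.7,263.7)),('tip2',(210,262.5),(383.2,250.5))]:
    X,e=tri(S,a,D,b);print(n,X.round(4),round(e,4),onz(S,*a,.268)[:2],onz(D,*b,.268)[:2])
E
```

```text
A [0.4337 0.2709 0.0625] 0.0004 [0.4318 0.2737] [0.4343 0.2728]
B [0.5508 0.3842 0.0617] 0.0027 [0.5494 0.3882] [0.551 0.384]
stub [0.5567 0.1083 0.1408] 0.0017 [0.5546 0.112 ] [0.5575 0.1094]
flange [0.5561 0.11   0.1009] 0.0031 [0.5575 0.1094] [0.5544 0.1057]
cap [0.5513 0.2875 0.0175] 0.0005 [0.5515 0.2873] [0.5511 0.2868]
jar [0.655  0.2626 0.079 ] 0.0018 [0.6553 0.2628] [0.6542 0.2605]
bailN [0.4303 0.0646 0.0919] 0.0012 [0.4301 0.0653] [0.4301 0.0638]
bailF [0.607  0.0945 0.0767] 0.0067 [0.616  0.0781] [0.6015 0.0875]
rim nearrack-far [ 0.6319 -0.0651  0.0806] 0.0021 [ 0.6339 -0.0665] [ 0.6296 -0.0688]
rim nearrack-near [ 0.4456 -0.0922  0.0846] 0.0016 [ 0.4457 -0.0916] [ 0.4454 -0.0934]
rim far [0.6187 0.0563 0.0657] 0.0163 [0.6306 0.032 ] [0.6126 0.0529]
boardcorner [ 0.6517 -0.0767  0.0062] 0.0038 [ 0.653  -0.0766] [ 0.6496 -0.0808]
boardc2 [ 0.4267 -0.107   0.0034] 0.0013 [ 0.4311 -0.1097] [ 0.425  -0.1111]
tip1 [ 0.4904 -0.2984  0.264 ] 0.0014 [ 0.49424225 -0.30081976] [ 0.48892572 -0.29936429]
tip2 [ 0.5705 -0.3072  0.2623] 0.0035 [ 0.5753588  -0.31126912] [ 0.56810971 -0.30768686]
```

Call:
jog_arm:
  turn:
    - [0, 0, -0.0995]
    - [0, 0, -0.0995]
    - [0, 0, -0.0995]
    - [0, 0, -0.0995]
    - [0, 0, -0.0995]
  delta_pos:
    - [0, 0, 0]
    - [0, 0, 0]
    - [0, 0, 0]
    - [0, 0, 0]
    - [0, 0, 0]
  gripper: [0.0854, 0.0854, 0.0854, 0.0854, 0.0854]

```text
time: 0.57
tool_pos: [0.2388, 0.631, 0.2307]
tcp_rot: [0.221, -3.133, 0.001]
wrist_force: [-0.4, -0.3, 0.4]
width: 0.996
grip_force: 0.0
```

Call:
jog_arm:
  turn:
    - [0, 0, 0]
    - [0, 0, 0]
    - [0, 0, 0]
    - [0, 0, 0]
    - [0, 0, 0]
    - [0, 0, 0]
    - [0, 0, 0]
    - [0, 0, 0]
    - [0, 0, 0]
    - [0, 0, 0]
    - [0, 0, 0]
    - [0, 0, 0]
    - [0, 0, 0]
    - [0, 0, 0]
    - [0, 0, 0]
    - [0, 0, 0]
    - [0, 0, 0]
    - [0, 0, 0]
    - [0, 0, 0]
  delta_pos:
    - [-0.0136, -0.0311, -0.0006]
    - [-0.0136, -0.0311, -0.0006]
    - [-0.0136, -0.0311, -0.0006]
    - [-0.0136, -0.0311, -0.0006]
    - [-0.0136, -0.0311, -0.0006]
    - [-0.0136, -0.0311, -0.0006]
    - [-0.0136, -0.0311, -0.0006]
    - [-0.0136, -0.0311, -0.0006]
    - [-0.0136, -0.0311, -0.0006]
    - [-0.0136, -0.0311, -0.0006]
    - [-0.0136, -0.0311, -0.0006]
    - [-0.0136, -0.0311, -0.0006]
    - [-0.0136, -0.0311, -0.0006]
    - [-0.0136, -0.0311, -0.0006]
    - [-0.0136, -0.0311, -0.0006]
    - [-0.0136, -0.0311, -0.0006]
    - [-0.0136, -0.0311, -0.0006]
    - [-0.0136, -0.0311, -0.0006]
    - [0, 0, 0]
  gripper: [0.0854, 0.0854, 0.0854, 0.0854, 0.0854, 0.0854, 0.0854, 0.0854, 0.0854, 0.0854, 0.0854, 0.0854, 0.0854, 0.0854, 0.0854, 0.0854, 0.0854, 0.0854, 0.0854]

```text
time: 2.15
tool_pos: [0.5598, 0.1049, 0.242]
tcp_rot: [-0.206, 3.133, -0.004]
wrist_force: [0.0, 1.6, -0.2]
width: 1.002
grip_force: 0.0
```

```bash
python3 - <<'E'
from h import *
im,C=shot('wrist','w1'); s=read_state(); print(s['tool_pos'],s['tcp_rot'],s['q'])
for X in [(.556,.109,.138),(.6256,.1187,.098),(.528,-.0176,.014)]: print(px(C,X))
E
```

```text
[0.55833795 0.10711401 0.2417495 ] [ 2.06229011e-01 -3.13462702e+00  9.37392616e-04] [ 1.46084386e-01  5.68829533e-02  1.82292055e+00 -6.08482668e-04
  1.26202537e+00 -1.55591882e+00]
(np.float64(323.70590977233286), np.float64(196.08819177149016))
(np.float64(323.5105367246624), np.float64(253.0175586463339))
(np.float64(219.10819943951486), np.float64(132.42791985986133))
```

View pics/w1.png

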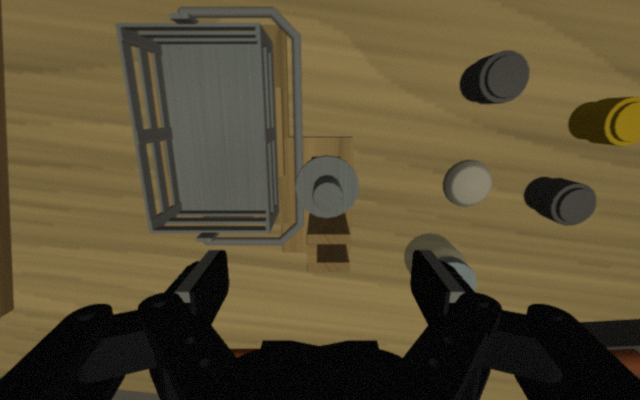

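Wrist view: pin stub top at about (328,192), flange about (327,187), bail bar nearly vertical at u≈299 from v≈40 to 225, notch opening at about (330,253). Refining with these.

```bash
python3 - <<'E'
from h import *
im=cv2.imread('pics/w1.png'); C=cal('wrist',read_state())
for n,p,z in [('stub',(328,194),.138),('flange',(327,187),.104),('bail0',(297.5,42),.092),('bail1',(299,218),.092),('rimLn',(122,27),.085),('rimLf',(152,231),.085),('rimRn',(262,25),.085),('rimRf',(275,230),.085),('blk NR',(351,213),.098),('blk fR',(349,270),.098),('blk fL',(308,271),.098),('blkNL',(307,213),.098),
 ('A',(504,76),.06),('B',(574,204),.06),('cap',(468,183),.018)]:
    print(n,onz(C,*p,z).round(4))
cv2.imwrite('pics/w1c.png',cv2.resize(im[140:280,280:380],None,fx=4,fy=4,interpolation=cv2.INTER_CUBIC))
E
```

```text
stub [0.5521 0.1147 0.138 ]
flange [0.5541 0.115  0.104 ]
bail0 [0.4336 0.0729 0.092 ]
bail1 [0.592  0.0923 0.092 ]
rimLn [ 0.4405 -0.0804  0.085 ]
rimLf [ 0.6286 -0.0574  0.085 ]
rimRn [0.423  0.0402 0.085 ]
rimRf [0.6107 0.0689 0.085 ]
blk NR [0.5781 0.142  0.098 ]
blk fR [0.6392 0.1498 0.098 ]
blk fL [0.6459 0.1081 0.098 ]
blkNL [0.5838 0.0995 0.098 ]
A [0.4309 0.2738 0.06  ]
B [0.5475 0.3878 0.06  ]
cap [0.5463 0.2885 0.018 ]
```

View pics/w1c.png

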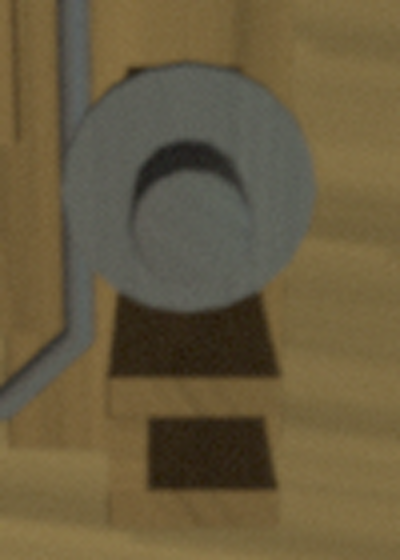

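The arm was still settling, so I'm taking a fresh shot and transferring the pixels by image registration.

```bash
python3 - <<'E'
from h import *
im,C=shot('wrist','w2'); s=read_state(); print(s['tool_pos'],s['tcp_rot'],s['joint_vel'].round(4))
a=cv2.imread('pics/w1.png',0);b=cv2.imread('pics/w2.png',0)
P={'stub':((328,196),.138),'flange':((327,187),.104),'bail0':((297.5,42),.092),'bail1':((299,218),.092),'rimLn':((122,27),.085),'rimLf':((152,231),.085),'rimRn':((262,25),.085),'rimRf':((275,230),.085),'blkNR':((350.7,234.5),.098),'blkFR':((350,271),.098),'blkFL':((307,271),.098),'blkNL':((307,234.5),.098),'notchc':((317.5,253.5),.098),'A':((504,76),.06),'B':((574,204),.06),'cap':((468,183),.018)}
k=np.float32([v[0] for v in P.values()]).reshape(-1,1,2)
q,ok,_=cv2.calcOpticalFlowPyrLK(a,b,k,None,winSize=(31,31))
for (n,(p,z)),u in zip(P.items(),q[:,0]): print(n,u-np.array(p),onz(C,*u,z).round(4))
E
```

```text
[0.55742047 0.10856566 0.24164956] [ 2.08329186e-01 -3.13371862e+00 -3.92384078e-04] [ 0.0385 -0.0107  0.0155  0.0108  0.0048  0.0041]
stub [-3.24841309  1.59741211] [0.5555 0.1125 0.138 ]
flange [-3.20928955  1.54910278] [0.556  0.1122 0.104 ]
bail0 [-3.24569702  2.1313324 ] [0.4357 0.0703 0.092 ]
bail1 [-2.79702759  1.46630859] [0.5939 0.0897 0.092 ]
rimLn [-3.41430664  1.75312424] [ 0.4423 -0.0834  0.085 ]
rimLf [-2.9515686  1.6292572] [ 0.6308 -0.0605  0.085 ]
rimRn [-3.39990234  1.74967766] [0.4248 0.0374 0.085 ]
rimRf [-2.75430298  1.44581604] [0.6127 0.0662 0.085 ]
blkNR [-2.67427368  1.31614685] [0.6021 0.1429 0.098 ]
blkFR [-2.79196167  1.19845581] [0.6419 0.1483 0.098 ]
blkFL [-2.78259277  1.24758911] [0.6478 0.1044 0.098 ]
blkNL [-2.77694702  1.35453796] [0.6079 0.0997 0.098 ]
notchc [-2.79156494  1.35948181] [0.627  0.1127 0.098 ]
A [-3.53634644  1.48657227] [0.4327 0.2708 0.06  ]
B [-3.25488281  0.97808838] [0.549  0.3847 0.06  ]
cap [-2.79193115  1.05012512] [0.548  0.2855 0.018 ]
```

Call:
jog_arm:
  turn:
    - [0, 0, 0]
    - [0, 0, 0]
    - [0, 0, 0]
    - [0, 0, 0]
    - [0, 0, 0]
    - [0, 0, 0]
    - [0, 0, 0]
  delta_pos:
    - [0, 0.002, 0.02]
    - [0, 0, 0.02]
    - [0, 0, 0.02]
    - [0, 0, 0.02]
    - [0, 0, 0]
    - [0, 0, 0]
    - [0, 0, 0]
  gripper: [0.06, 0.06, 0.06, 0.06, 0.06, 0.06, 0.06]

```text
time: 2.83
tool_pos: [0.5571, 0.1126, 0.1631]
tcp_rot: [-0.215, 3.133, 0.0]
wrist_force: [-0.5, 0.5, 0.0]
width: 0.702
grip_force: 0.0
```

```bash
python3 - <<'E'
from h import *
im,C=shot('wrist','w3'); s=read_state(); print(s['tool_pos'],s['tcp_rot'],s['joint_vel'].round(4)); print(px(C,(.556,.1115,.138)))
c=im[100:300,220:420]; cv2.imwrite('pics/w3c.png',cv2.resize(c[:,:,::-1],None,fx=3,fy=3))
E
```

```text
[0.55774574 0.11253255 0.16374917] [-2.14207515e-01  3.13186454e+00  4.98369077e-04] [-0.0071 -0.0073 -0.0103 -0.0016 -0.0025 -0.0003]
(np.float64(315.3877857093255), np.float64(234.16144465708717))
```

View pics/w3c.png

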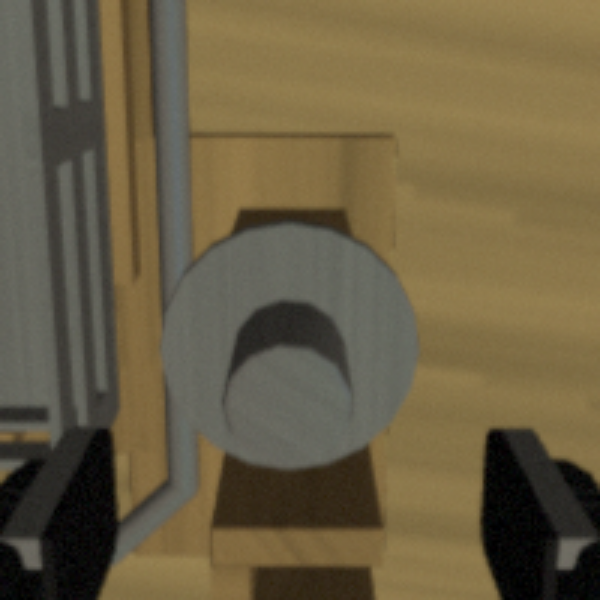

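Stub top centre at full-frame (316,235), predicted (315.4,234.2): the alignment is within 1 mm. Descend and grip.

Call:
jog_arm:
  turn:
    - [0, 0, 0]
    - [0, 0, 0]
    - [0, 0, 0]
    - [0, 0, 0]
    - [0, 0, 0]
    - [0, 0, 0]
    - [0, 0, 0]
    - [0, 0, 0]
    - [0, 0, 0]
    - [0, 0, 0]
  delta_pos:
    - [0.001, 0, 0.013]
    - [0, 0, 0.013]
    - [0, 0, 0.013]
    - [0, 0, 0.013]
    - [0, 0, 0]
    - [0, 0, 0]
    - [0, 0, 0]
    - [0, 0, 0]
    - [0, 0, 0]
    - [0, 0, 0]
  gripper: [0.06, 0.06, 0.06, 0.06, 0.06, 0.02, 0.02, 0.02, 0.02, 0.02]
  grip_force: 40

```text
time: 3.72
tool_pos: [0.5566, 0.1114, 0.1108]
tcp_rot: [-0.213, 3.133, -0.001]
wrist_force: [0.4, -1.5, -0.8]
width: 0.289
grip_force: 39.3
```

Call:
jog_arm:
  turn:
    - [0, 0, 0]
    - [0, 0, 0]
    - [0, 0, 0]
    - [0, 0, 0]
    - [0, 0, 0]
    - [0, 0, 0]
    - [0, 0, 0]
    - [0, 0, 0]
  delta_pos:
    - [0, 0, 0]
    - [0, 0, 0]
    - [0, 0, -0.012]
    - [0, 0, -0.014]
    - [0, 0, -0.014]
    - [0, 0, -0.014]
    - [0, 0, -0.014]
    - [0, 0, 0]
  gripper: [0.02, 0.02, 0.02, 0.02, 0.02, 0.02, 0.02, 0.02]

```text
time: 4.38
tool_pos: [0.5578, 0.1124, 0.1821]
tcp_rot: [-0.213, 3.129, 0.002]
wrist_force: [1.4, -0.2, -1.1]
width: 0.289
grip_force: 40.2
```

Call:
jog_arm:
  turn:
    - [0, 0, 0]
    - [0, 0, 0]
    - [0, 0, 0]
    - [0, 0, 0]
    - [0, 0, 0]
    - [0, 0, 0]
    - [0, 0, 0]
    - [0, 0, 0]
    - [0, 0, 0]
  delta_pos:
    - [-0.014, 0, 0]
    - [-0.014, 0, 0]
    - [-0.014, 0, 0]
    - [-0.014, 0, 0]
    - [-0.014, 0, 0]
    - [0, 0, 0]
    - [0, 0, 0]
    - [0, 0, 0]
    - [0, 0, 0]
  gripper: [0.02, 0.02, 0.02, 0.02, 0.02, 0.02, 0.02, 0.02, 0.02]

```text
time: 5.13
tool_pos: [0.6242, 0.1211, 0.1776]
tcp_rot: [0.213, -3.133, -0.0]
wrist_force: [0.0, 0.0, -0.9]
width: 0.291
grip_force: 40.2
```

```bash
python3 - <<'E'
from h import *
a,_=shot('scene','s2'); b,_=shot('side','d2'); s=read_state(); print(s['tool_pos'],s['tcp_rot'],s['joint_vel'].round(4))
c=np.hstack([cv2.resize(a[160:260,310:410],None,fx=4,fy=4),cv2.resize(b[130:230,250:350],None,fx=4,fy=4)]); cv2.imwrite('pics/p2.png',c[:,:,::-1])
E
```

```text
[0.6245061  0.12102573 0.17795461] [ 2.12995520e-01 -3.13371887e+00 -5.32127294e-05] [ 0.0009  0.0005 -0.0041  0.0003 -0.0025  0.0012]
```

View pics/p2.png

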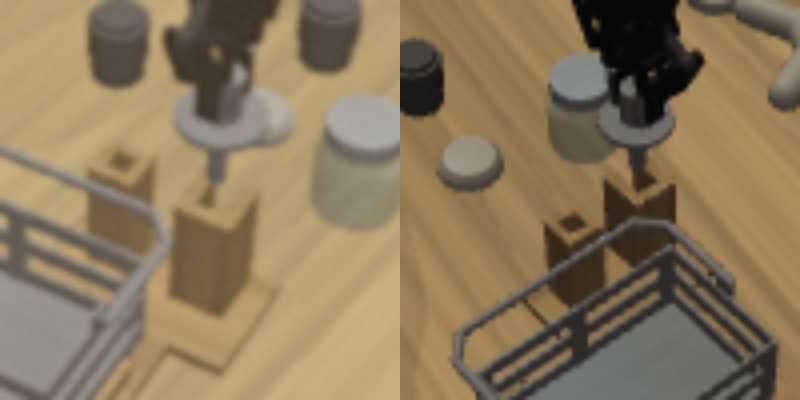

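Pin is clear of the bore and above the notch. Nudge 1.5 mm and lower.

Call:
jog_arm:
  turn:
    - [0, 0, 0]
    - [0, 0, 0]
    - [0, 0, 0]
    - [0, 0, 0]
    - [0, 0, 0]
    - [0, 0, 0]
    - [0, 0, 0]
    - [0, 0, 0]
  delta_pos:
    - [-0.0015, 0.0005, 0]
    - [0, 0, 0.01]
    - [0, 0, 0.01]
    - [0, 0, 0.01]
    - [0, 0, 0.01]
    - [0, 0, 0]
    - [0, 0, 0]
    - [0, 0, 0]
  gripper: [0.02, 0.02, 0.02, 0.02, 0.02, 0.02, 0.02, 0.02]

```text
time: 5.9
tool_pos: [0.6267, 0.1218, 0.1378]
tcp_rot: [0.213, -3.134, 0.0]
wrist_force: [0.4, -0.6, -0.6]
width: 0.289
grip_force: 40.1
```

Call:
jog_arm:
  turn:
    - [0, 0, 0]
    - [0, 0, 0]
    - [0, 0, 0]
    - [0, 0, 0]
    - [0, 0, 0]
    - [0, 0, 0]
    - [0, 0, 0]
  delta_pos:
    - [0.0005, -0.001, 0.007]
    - [0, 0, 0.007]
    - [0, 0, 0.007]
    - [0, 0, 0.005]
    - [0, 0, 0]
    - [0, 0, 0]
    - [0, 0, 0]
  gripper: [0.02, 0.02, 0.02, 0.02, 0.02, 0.02, 0.02]

```text
time: 6.48
tool_pos: [0.6262, 0.1207, 0.1117]
tcp_rot: [0.213, -3.134, -0.0]
wrist_force: [-0.5, 0.3, -1.0]
width: 0.289
grip_force: 40.3
```

Call:
jog_arm:
  turn:
    - [0, 0, 0]
    - [0, 0, 0]
    - [0, 0, 0]
    - [0, 0, 0]
    - [0, 0, 0]
    - [0, 0, 0]
    - [0, 0, 0]
    - [0, 0, 0]
    - [0, 0, 0]
    - [0, 0, 0]
    - [0, 0, 0]
    - [0, 0, 0]
  delta_pos:
    - [0, 0, 0]
    - [0, 0, 0]
    - [0, 0, 0]
    - [0, 0, -0.012]
    - [0, 0, -0.02]
    - [0, 0, -0.02]
    - [0, 0, -0.02]
    - [0, 0, -0.02]
    - [0, 0, 0]
    - [0, 0, 0]
    - [0, 0, 0]
    - [0, 0, 0]
  gripper: [0.055, 0.055, 0.055, 0.055, 0.055, 0.07, 0.07, 0.07, 0.07, 0.07, 0.07, 0.07]

```text
time: 7.48
tool_pos: [0.6254, 0.1206, 0.2027]
tcp_rot: [0.213, -3.132, 0.0]
wrist_force: [0.4, 0.7, -0.4]
width: 0.825
grip_force: 0.0
```

```bash
python3 - <<'E'
from h import *
a,S=shot('scene','s3'); b,D=shot('side','d3'); s=read_state(); print(s['tool_pos'])
c=np.hstack([cv2.resize(a[140:240,310:410],None,fx=4,fy=4),cv2.resize(b[130:230,220:320],None,fx=4,fy=4)]); cv2.imwrite('pics/p3.png',c[:,:,::-1])
for X in [(.626,.1205,.104),(.626,.1205,.138)]: print(px(S,X),px(D,X))
E
```

```text
[0.62537435 0.1205752  0.20245266]
(np.float64(363.8424111340583), np.float64(207.59760786799012)) (np.float64(309.34550422918716), np.float64(173.03292144033693))
(np.float64(364.6720143281583), np.float64(198.06105721660677)) (np.float64(309.1621165672161), np.float64(165.86786709910854))
```

View pics/p3.png

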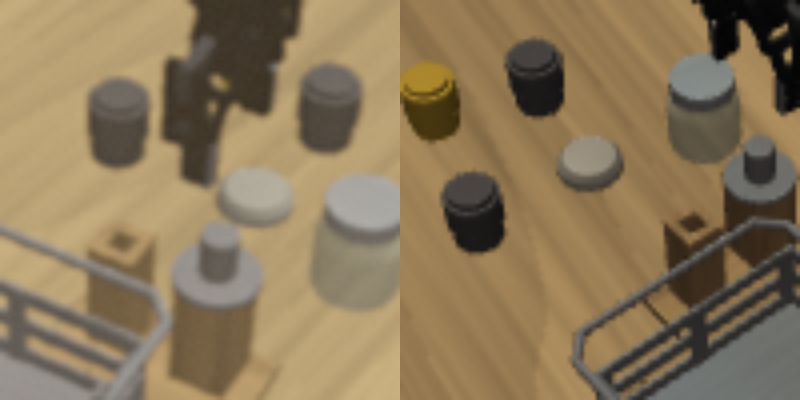

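Pin is seated with its flange on the block, stub at the predicted position. Now union B.

Call:
jog_arm:
  turn:
    - [0, 0, 0]
    - [0, 0, 0]
    - [0, 0, 0]
    - [0, 0, 0]
    - [0, 0, 0]
    - [0, 0, 0]
    - [0, 0, 0]
    - [0, 0, 0]
    - [0, 0, 0]
    - [0, 0, 0]
    - [0, 0, 0]
    - [0, 0, 0]
    - [0, 0, 0]
    - [0, 0, 0]
    - [0, 0, 0]
  delta_pos:
    - [0.0043, 0.0302, 0]
    - [0.0043, 0.0302, 0]
    - [0.0043, 0.0302, 0]
    - [0.0043, 0.0302, 0]
    - [0.0043, 0.0302, 0]
    - [0.0043, 0.0302, 0]
    - [0.0043, 0.0302, 0]
    - [0.0043, 0.0302, 0]
    - [0.0043, 0.0302, 0]
    - [0, 0, 0]
    - [0, 0, 0.02]
    - [0, 0, 0.02]
    - [0, 0, 0.02]
    - [0, 0, 0]
    - [0, 0, 0]
  gripper: [0.07, 0.07, 0.07, 0.07, 0.07, 0.07, 0.07, 0.07, 0.07, 0.07, 0.07, 0.07, 0.07, 0.07, 0.07]

```text
time: 8.83
tool_pos: [0.5498, 0.3834, 0.1416]
tcp_rot: [0.212, -3.13, 0.004]
wrist_force: [0.5, -0.4, 0.1]
width: 0.818
grip_force: 0.0
```

```bash
python3 - <<'E'
from h import *
im,C=shot('wrist','w4'); s=read_state(); print(s['tool_pos'],s['tcp_rot'],s['joint_vel'].round(3)); print(px(C,(.55,.385,.06)))
# dark grey mask
h=cv2.cvtColor(im,cv2.COLOR_RGB2HSV); m=((h[...,1]<70)&(h[...,2]<120)).astype(np.uint8); m[260:]=0
n,l,st,ce=cv2.connectedComponentsWithStats(m)
for i in range(1,n):
    if st[i,4]>300: print(st[i],ce[i].round(1))
E
```

```text
[0.55107111 0.38418148 0.14353707] [ 2.12366072e-01 -3.13299981e+00  1.42574740e-03] [ 0.    -0.023 -0.032  0.001 -0.004  0.003]
(np.float64(319.9128622166324), np.float64(208.82565570301625))
[ 144    0   90   65 4612] [189.3  29.1]
[ 187  148   65   63 1967] [215.7 177.6]
[ 296  172   62   66 3116] [326.4 206. ]
```

View pics/w4.png

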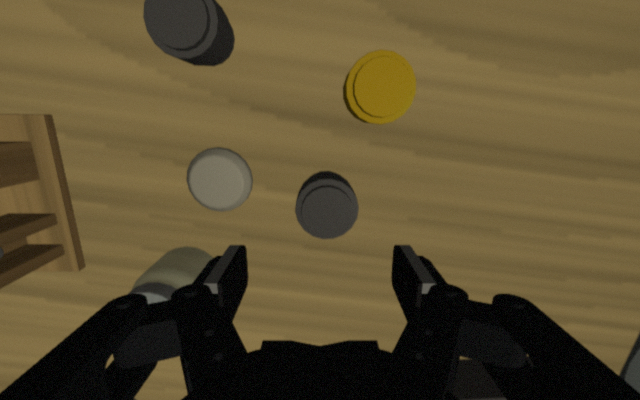

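Union B top collar centre is at (327,208); it needs +4 mm in tool y. The yellow one at (381,88) is well clear. Descend and grip.

Call:
jog_arm:
  turn:
    - [0, 0, 0]
    - [0, 0, 0]
    - [0, 0, 0]
    - [0, 0, 0]
    - [0, 0, 0]
    - [0, 0, 0]
    - [0, 0, 0]
    - [0, 0, 0]
    - [0, 0, 0]
    - [0, 0, 0]
    - [0, 0, 0]
    - [0, 0, 0]
    - [0, 0, 0]
    - [0, 0, 0]
  delta_pos:
    - [0.001, 0.004, 0.02]
    - [0, 0, 0.02]
    - [0, 0, 0.02]
    - [0, 0, 0.02]
    - [0, 0, 0.02]
    - [0, 0, 0.02]
    - [0, 0, 0]
    - [0, 0, 0]
    - [0, 0, 0]
    - [0, 0, 0]
    - [0, 0, 0]
    - [0, 0, 0]
    - [0, 0, 0]
    - [0, 0, 0]
  gripper: [0.07, 0.07, 0.07, 0.07, 0.07, 0.07, 0.07, 0.07, 0.07, 0.044, 0.044, 0.044, 0.044, 0.044]
  grip_force: 40

```text
time: 10.05
tool_pos: [0.5515, 0.3897, 0.0268]
tcp_rot: [-0.213, 3.13, 0.003]
wrist_force: [-0.4, 0.5, 6.3]
width: 0.559
grip_force: 41.6
```

Call:
jog_arm:
  turn:
    - [0, 0, 0]
    - [0, 0, 0]
    - [0, 0, 0]
    - [0, 0, 0]
    - [0, 0, 0]
    - [0, 0, 0]
    - [0, 0, 0]
    - [0, 0, 0]
    - [0, 0, 0]
    - [0, 0, 0]
  delta_pos:
    - [0, 0, 0]
    - [0, 0, -0.02]
    - [0, 0, -0.03]
    - [0, 0, -0.03]
    - [0, 0, -0.03]
    - [0, 0, -0.03]
    - [0, 0, -0.03]
    - [0, 0, 0]
    - [0, 0, 0]
    - [0, 0, 0]
  gripper: [0.044, 0.044, 0.044, 0.044, 0.044, 0.044, 0.044, 0.044, 0.044, 0.044]

```text
time: 10.88
tool_pos: [0.5494, 0.3884, 0.1939]
tcp_rot: [0.213, -3.134, 0.0]
wrist_force: [0.0, 0.3, -0.8]
width: 0.561
grip_force: 41.4
```

Call:
jog_arm:
  turn:
    - [0, 0, 0]
    - [0, 0, 0]
    - [0, 0, 0]
    - [0, 0, 0]
    - [0, 0, 0]
    - [0, 0, 0]
    - [0, 0, 0]
    - [0, 0, 0]
    - [0, 0, 0]
    - [0, 0, 0]
    - [0, 0, 0]
    - [0, 0, 0]
    - [0, 0, 0]
    - [0, 0, 0]
    - [0, 0, 0]
  delta_pos:
    - [0.0034, -0.036, 0]
    - [0.0034, -0.036, 0]
    - [0.0034, -0.036, 0]
    - [0.0034, -0.036, 0]
    - [0.0034, -0.036, 0]
    - [0.0034, -0.036, 0]
    - [0.0034, -0.036, 0]
    - [0.0034, -0.036, 0]
    - [0.0034, -0.036, 0]
    - [0.0034, -0.036, 0]
    - [0.0034, -0.036, 0]
    - [0, 0, 0]
    - [0, 0, 0]
    - [0, 0, 0]
    - [0, 0, 0]
  gripper: [0.044, 0.044, 0.044, 0.044, 0.044, 0.044, 0.044, 0.044, 0.044, 0.044, 0.044, 0.044, 0.044, 0.044, 0.044]

```text
time: 12.13
tool_pos: [0.5654, -0.0078, 0.1928]
tcp_rot: [0.214, -3.132, -0.001]
wrist_force: [-0.6, 0.1, -0.8]
width: 0.56
grip_force: 41.6
```

```bash
python3 - <<'E'
from h import *
im,C=shot('wrist','w5');s=read_state(); print(s['tool_pos'],s['tcp_rot'],s['joint_vel'].round(3))
cv2.imwrite('pics/w5.png',im[:,:,::-1])
ang=np.radians(7.5);ex=np.array([np.sin(ang),-np.cos(ang),0]);ey=np.array([np.cos(ang),np.sin(ang),0]);o=np.array([.528,-.0145,0])
for x,y in [(63,-98),(63,98),(-63,98),(-63,-98)]: print(np.round(px(C,o+ex*x/1e3+ey*y/1e3+[0,0,.085]),1))
E
```

```text
[ 0.56567538 -0.00751898  0.19318481] [ 2.15258031e-01 -3.13263829e+00 -9.24539225e-04] [ 0.007 -0.005 -0.008 -0.002 -0.001 -0.003]
[228.7  16.6]
[244.8 263.5]
[385.9 264.2]
[403.3  17.8]
```

View pics/w5.png

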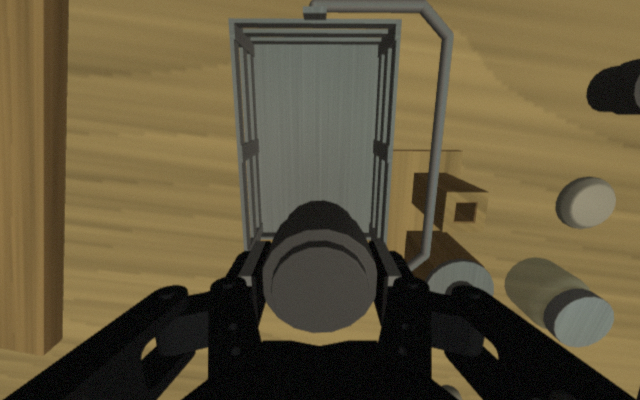

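Rim near corners are at (231,21) and (400,22), against predictions of (229,17) and (403,18). The basket is centred under the tool, so lower and release.

Call:
jog_arm:
  turn:
    - [0, 0, 0]
    - [0, 0, 0]
    - [0, 0, 0]
    - [0, 0, 0]
    - [0, 0, 0]
    - [0, 0, 0]
    - [0, 0, 0]
    - [0, 0, 0]
  delta_pos:
    - [0, 0, 0.03]
    - [0, 0, 0.03]
    - [0, 0, 0.03]
    - [0, 0, 0.03]
    - [0, 0, 0.02]
    - [0, 0, 0.016]
    - [0, 0, 0]
    - [0, 0, 0]
  gripper: [0.044, 0.044, 0.044, 0.044, 0.044, 0.044, 0.044, 0.044]

```text
time: 12.85
tool_pos: [0.566, -0.0072, 0.0375]
tcp_rot: [0.217, -3.133, -0.0]
wrist_force: [-0.7, 0.3, -1.0]
width: 0.559
grip_force: 48.5
```

Call:
jog_arm:
  turn:
    - [0, 0, 0]
    - [0, 0, 0]
    - [0, 0, 0]
    - [0, 0, 0]
    - [0, 0, 0]
    - [0, 0, 0]
    - [0, 0, 0]
    - [0, 0, 0]
    - [0, 0, 0]
    - [0, 0, 0]
    - [0, 0, 0]
  delta_pos:
    - [0, 0, 0.003]
    - [0, 0, 0]
    - [0, 0, 0]
    - [0, 0, 0]
    - [0, 0, 0]
    - [0, 0, -0.02]
    - [0, 0, -0.03]
    - [0, 0, -0.03]
    - [0, 0, -0.03]
    - [0, 0, -0.03]
    - [0, 0, 0]
  gripper: [0.044, 0.058, 0.058, 0.058, 0.058, 0.06, 0.06, 0.06, 0.06, 0.07, 0.07]

```text
time: 13.77
tool_pos: [0.5708, -0.0091, 0.1827]
tcp_rot: [-0.212, 3.122, -0.002]
wrist_force: [0.9, 0.7, 0.5]
width: 0.819
grip_force: 0.0
```

Call:
jog_arm:
  turn:
    - [0, 0, 0]
    - [0, 0, 0]
    - [0, 0, 0]
    - [0, 0, 0]
    - [0, 0, 0]
    - [0, 0, 0]
    - [0, 0, 0]
    - [0, 0, 0]
    - [0, 0, 0]
    - [0, 0, 0]
    - [0, 0, 0]
    - [0, 0, 0]
    - [0, 0, 0]
    - [0, 0, 0]
  delta_pos:
    - [0.0104, 0.0327, 0]
    - [0.0104, 0.0327, 0]
    - [0.0104, 0.0327, 0]
    - [0.0104, 0.0327, 0]
    - [0.0104, 0.0327, 0]
    - [0.0104, 0.0327, 0]
    - [0.0104, 0.0327, 0]
    - [0.0104, 0.0327, 0]
    - [0.0104, 0.0327, 0]
    - [0, 0, 0.02]
    - [0, 0, 0.02]
    - [0, 0, 0]
    - [0, 0, 0]
    - [0, 0, 0]
  gripper: [0.07, 0.07, 0.07, 0.07, 0.07, 0.07, 0.07, 0.07, 0.07, 0.07, 0.07, 0.07, 0.07, 0.07]

```text
time: 14.93
tool_pos: [0.434, 0.27, 0.1355]
tcp_rot: [-0.212, 3.134, 0.0]
wrist_force: [0.1, -0.1, 1.1]
width: 0.816
grip_force: 0.0
```

```bash
python3 - <<'E'
from h import *
im,C=shot('wrist','w6'); s=read_state(); print(s['tool_pos'],s['tcp_rot'],s['joint_vel'].round(3)); print(px(C,(.433,.274,.06)))
h=cv2.cvtColor(im,cv2.COLOR_RGB2HSV); m=((h[...,1]<70)&(h[...,2]<120)).astype(np.uint8); m[260:]=0
n,l,st,ce=cv2.connectedComponentsWithStats(m)
for i in range(1,n):
    if st[i,4]>300: print(st[i],ce[i].round(1),onz(C,st[i,0]+st[i,2]/2,st[i,1]+st[i,3]-st[i,2]/2,.05))
shot('scene','s6')
E
```

```text
[0.43456072 0.2701162  0.1361195 ] [-2.11621498e-01  3.13305423e+00  9.72068285e-04] [-0.004 -0.004 -0.01   0.001 -0.001  0.001]
(np.float64(323.12235253617536), np.float64(209.61222680936186))
[   0  146   64  114 6381] [ 27.8 204.6] [0.48202068 0.04969591 0.05      ]
[ 292  168   64   68 3284] [323.7 203.2] [0.43150887 0.27458875 0.05      ]
```

Call:
jog_arm:
  turn:
    - [0, 0, 0]
    - [0, 0, 0]
    - [0, 0, 0]
    - [0, 0, 0]
    - [0, 0, 0]
    - [0, 0, 0]
    - [0, 0, 0]
    - [0, 0, 0]
    - [0, 0, 0]
    - [0, 0, 0]
    - [0, 0, 0]
    - [0, 0, 0]
    - [0, 0, 0]
    - [0, 0, 0]
  delta_pos:
    - [0.002, 0.004, 0.02]
    - [0, 0, 0.02]
    - [0, 0, 0.02]
    - [0, 0, 0.02]
    - [0, 0, 0.02]
    - [0, 0, 0.012]
    - [0, 0, 0]
    - [0, 0, 0]
    - [0, 0, 0]
    - [0, 0, 0]
    - [0, 0, 0]
    - [0, 0, 0]
    - [0, 0, 0]
    - [0, 0, 0]
  gripper: [0.07, 0.07, 0.07, 0.07, 0.07, 0.07, 0.07, 0.07, 0.07, 0.044, 0.044, 0.044, 0.044, 0.044]
  grip_force: 40

```text
time: 16.2
tool_pos: [0.4326, 0.2746, 0.0249]
tcp_rot: [-0.213, 3.131, 0.002]
wrist_force: [0.9, -1.7, 6.0]
width: 0.562
grip_force: 41.4
```

Call:
jog_arm:
  turn:
    - [0, 0, 0]
    - [0, 0, 0]
    - [0, 0, 0]
    - [0, 0, 0]
    - [0, 0, 0]
    - [0, 0, 0]
    - [0, 0, 0]
    - [0, 0, 0]
    - [0, 0, 0]
    - [0, 0, 0]
  delta_pos:
    - [0, 0, 0]
    - [0, 0, -0.02]
    - [0, 0, -0.03]
    - [0, 0, -0.03]
    - [0, 0, -0.03]
    - [0, 0, -0.03]
    - [0, 0, -0.03]
    - [0, 0, 0]
    - [0, 0, 0]
    - [0, 0, 0]
  gripper: [0.044, 0.044, 0.044, 0.044, 0.044, 0.044, 0.044, 0.044, 0.044, 0.044]

```text
time: 17.03
tool_pos: [0.4307, 0.2736, 0.1928]
tcp_rot: [0.213, -3.134, 0.0]
wrist_force: [-0.1, -0.4, -1.4]
width: 0.561
grip_force: 41.5
```

Call:
jog_arm:
  turn:
    - [0, 0, 0]
    - [0, 0, 0]
    - [0, 0, 0]
    - [0, 0, 0]
    - [0, 0, 0]
    - [0, 0, 0]
    - [0, 0, 0]
    - [0, 0, 0]
    - [0, 0, 0]
    - [0, 0, 0]
    - [0, 0, 0]
    - [0, 0, 0]
    - [0, 0, 0]
  delta_pos:
    - [-0.0024, -0.0331, 0]
    - [-0.0024, -0.0331, 0]
    - [-0.0024, -0.0331, 0]
    - [-0.0024, -0.0331, 0]
    - [-0.0024, -0.0331, 0]
    - [-0.0024, -0.0331, 0]
    - [-0.0024, -0.0331, 0]
    - [-0.0024, -0.0331, 0]
    - [-0.0024, -0.0331, 0]
    - [0, 0, 0]
    - [0, 0, 0]
    - [0, 0, 0]
    - [0, 0, 0]
  gripper: [0.044, 0.044, 0.044, 0.044, 0.044, 0.044, 0.044, 0.044, 0.044, 0.044, 0.044, 0.044, 0.044]

```text
time: 18.12
tool_pos: [0.4919, -0.0174, 0.1919]
tcp_rot: [0.214, -3.132, -0.001]
wrist_force: [0.1, 0.5, -0.3]
width: 0.563
grip_force: 41.7
```

Call:
jog_arm:
  turn:
    - [0, 0, 0]
    - [0, 0, 0]
    - [0, 0, 0]
    - [0, 0, 0]
    - [0, 0, 0]
    - [0, 0, 0]
    - [0, 0, 0]
    - [0, 0, 0]
  delta_pos:
    - [0, 0, 0.03]
    - [0, 0, 0.03]
    - [0, 0, 0.03]
    - [0, 0, 0.03]
    - [0, 0, 0.02]
    - [0, 0, 0.013]
    - [0, 0, 0]
    - [0, 0, 0]
  gripper: [0.044, 0.044, 0.044, 0.044, 0.044, 0.044, 0.044, 0.044]

```text
time: 18.78
tool_pos: [0.4921, -0.0168, 0.0393]
tcp_rot: [0.217, -3.132, -0.001]
wrist_force: [-0.3, 0.0, -0.5]
width: 0.562
grip_force: 44.4
```

Call:
jog_arm:
  turn:
    - [0, 0, 0]
    - [0, 0, 0]
    - [0, 0, 0]
    - [0, 0, 0]
    - [0, 0, 0]
    - [0, 0, 0]
    - [0, 0, 0]
    - [0, 0, 0]
    - [0, 0, 0]
    - [0, 0, 0]
    - [0, 0, 0]
    - [0, 0, 0]
  delta_pos:
    - [0, 0, 0.003]
    - [0, 0, 0]
    - [0, 0, 0]
    - [0, 0, 0]
    - [0, 0, 0]
    - [0, 0, -0.02]
    - [0, 0, -0.03]
    - [0, 0, -0.03]
    - [0, 0, -0.03]
    - [0, 0, -0.03]
    - [0, 0, 0]
    - [0, 0, 0]
  gripper: [0.044, 0.058, 0.058, 0.058, 0.058, 0.06, 0.06, 0.06, 0.06, 0.06, 0.03, 0.03]

```text
time: 19.78
tool_pos: [0.4949, -0.0187, 0.18]
tcp_rot: [-0.212, 3.128, -0.001]
wrist_force: [0.3, 0.7, -0.2]
width: 0.429
grip_force: 0.0
```

Call:
jog_arm:
  turn:
    - [0, 0, 0]
    - [0, 0, 0]
    - [0, 0, 0]
    - [0, 0, 0]
    - [0, 0, 0]
    - [0, 0, 0]
    - [0, 0, 0]
    - [0, 0, 0]
    - [0, 0, 0]
  delta_pos:
    - [-0.0094, 0.0232, 0]
    - [-0.0094, 0.0232, 0]
    - [-0.0094, 0.0232, 0]
    - [-0.0094, 0.0232, 0]
    - [0, 0, 0.02]
    - [0, 0, 0]
    - [0, 0, 0]
    - [0, 0, 0]
    - [0, 0, 0]
  gripper: [0.024, 0.024, 0.024, 0.024, 0.024, 0.024, 0.024, 0.024, 0.024]
  grip_force: 25

```text
time: 20.53
tool_pos: [0.5174, 0.0779, 0.1572]
tcp_rot: [0.211, -3.134, 0.0]
wrist_force: [-0.9, -1.2, 0.2]
width: 0.283
grip_force: 0.0
```

```bash
python3 - <<'E'
from h import *
im,C=shot('wrist','w7'); s=read_state(); print(s['tool_pos'],s['tcp_rot'],s['joint_vel'].round(3),s['width']); print(px(C,(.5166,.0802,.092)))
E
```

```text
[0.51773557 0.07798492 0.15752202] [-2.11304386e-01  3.13394383e+00 -1.08888081e-04] [ 0.001 -0.003 -0.004 -0.001 -0.001 -0.001] 0.2811428853661892
(np.float64(320.83979436944344), np.float64(213.92488480612377))
```

View pics/w7.png

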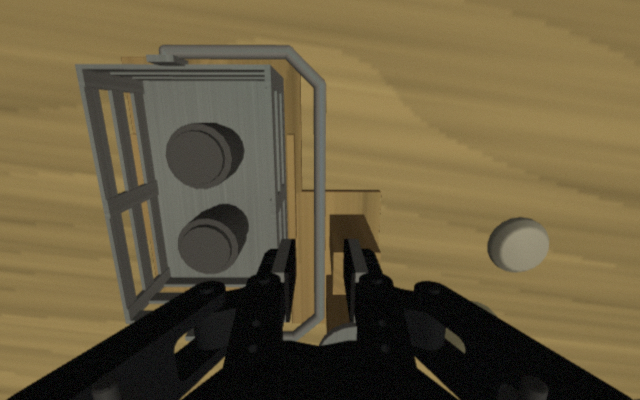

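```bash
python3 - <<'E'
from h import *
C=cal('wrist',read_state())
for p in [(320,85),(320,200),(320,316)]: print(onz(C,*p,.092).round(4))
E
```

```text
[0.4322 0.0681 0.092 ]
[0.507  0.0783 0.092 ]
[0.6003 0.091  0.092 ]
```

Call:
jog_arm:
  turn:
    - [0, 0, 0]
    - [0, 0, 0]
    - [0, 0, 0]
    - [0, 0, 0]
    - [0, 0, 0]
    - [0, 0, 0]
    - [0, 0, 0]
    - [0, 0, 0]
    - [0, 0, 0]
    - [0, 0, 0]
    - [0, 0, 0]
    - [0, 0, 0]
  delta_pos:
    - [0.001, 0.0018, 0.02]
    - [0, 0, 0.02]
    - [0, 0, 0.02]
    - [0, 0, 0.02]
    - [0, 0, 0]
    - [0, 0, 0]
    - [0, 0, 0]
    - [0, 0, 0]
    - [0, 0, 0]
    - [0, 0, 0]
    - [0, 0, 0]
    - [0, 0, 0]
  gripper: [0.024, 0.024, 0.024, 0.024, 0.024, 0.024, 0.024, 0.002, 0.002, 0.002, 0.002, 0.002]
  grip_force: 25

```text
time: 21.58
tool_pos: [0.5178, 0.0804, 0.0786]
tcp_rot: [-0.213, 3.131, 0.0]
wrist_force: [0.5, -1.1, 5.9]
width: 0.078
grip_force: 24.8
```

Call:
jog_arm:
  turn:
    - [0, 0, 0]
    - [0, 0, 0]
    - [0, 0, 0]
    - [0, 0, 0]
    - [0, 0, 0]
    - [0, 0, 0]
    - [0, 0, 0]
  delta_pos:
    - [0, -0.0007, 0]
    - [0, -0.0007, -0.0118]
    - [0, -0.0023, -0.0118]
    - [0, -0.0036, -0.0113]
    - [0, -0.0051, -0.0107]
    - [0, 0, 0]
    - [0, 0, 0]
  gripper: [0.002, 0.002, 0.002, 0.002, 0.002, 0.002, 0.002]

```text
time: 22.17
tool_pos: [0.5194, 0.0682, 0.1245]
tcp_rot: [-0.211, 3.131, 0.002]
wrist_force: [1.8, 4.2, 1.4]
width: 0.08
grip_force: 24.7
```

Call:
jog_arm:
  turn:
    - [0, 0, 0]
    - [0, 0, 0]
    - [0, 0, 0]
    - [0, 0, 0]
    - [0, 0, 0]
    - [0, 0, 0]
    - [0, 0, 0]
    - [0, 0, 0]
    - [0, 0, 0]
    - [0, 0, 0]
  delta_pos:
    - [0, -0.0062, -0.01]
    - [0, -0.0077, -0.0093]
    - [0, -0.0085, -0.008]
    - [0, -0.0097, -0.0071]
    - [0, -0.0103, -0.0057]
    - [0, -0.011, -0.0046]
    - [0, -0.0115, -0.003]
    - [0, -0.0118, -0.0016]
    - [0, 0, 0]
    - [0, 0, 0]
  gripper: [0.002, 0.002, 0.002, 0.002, 0.002, 0.002, 0.002, 0.002, 0.002, 0.002]

```text
time: 23.0
tool_pos: [0.5294, -0.0091, 0.1734]
tcp_rot: [-0.21, 3.132, -0.001]
wrist_force: [0.7, 1.8, 3.4]
width: 0.073
grip_force: 25.0
```

```bash
python3 - <<'E'
from h import *
b,D=shot('side','d8'); a,S=shot('scene','s8'); s=read_state(); print(s['tool_pos'],s['wrist_force'],s['width'],s['joint_vel'].round(3))
c=np.hstack([cv2.resize(a[110:310,220:420],None,fx=2,fy=2)[:,:,:],cv2.resize(b[130:330,210:410],None,fx=2,fy=2)]); cv2.imwrite('pics/p8.png',c[:,:,::-1])
E
```

```text
[ 0.52914666 -0.00827729  0.17271665] [1.39280014 2.12339844 3.61498275] 0.07930366568484992 [ 0.012  0.002  0.005  0.001 -0.004 -0.001]
```

View pics/p8.png

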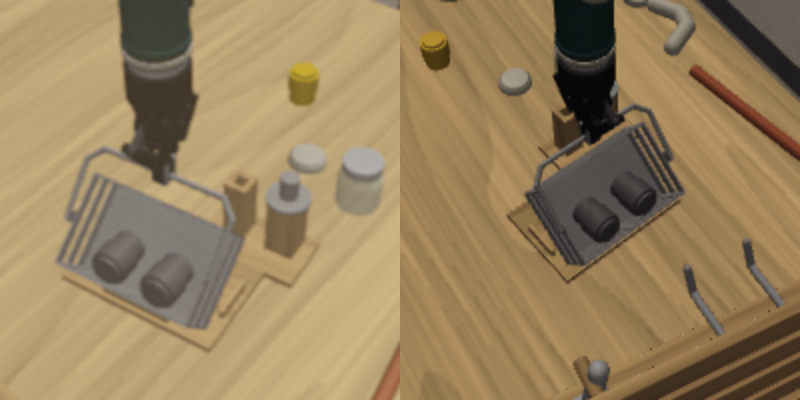

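The picture shows the basket tipped with the bail: the grip friction kept the bar from turning in the pads. The unions are still inside. I retrace the arc at once to seat the basket again.

Call:
jog_arm:
  turn:
    - [0, 0, 0]
    - [0, 0, 0]
    - [0, 0, 0]
    - [0, 0, 0]
    - [0, 0, 0]
    - [0, 0, 0]
    - [0, 0, 0]
    - [0, 0, 0]
    - [0, 0, 0]
    - [0, 0, 0]
    - [0, 0, 0]
    - [0, 0, 0]
    - [0, 0, 0]
    - [0, 0, 0]
    - [0, 0, 0]
    - [0, 0, 0]
    - [0, 0, 0]
    - [0, 0, 0]
  delta_pos:
    - [0, 0.0059, 0.0008]
    - [0, 0.0059, 0.0008]
    - [0, 0.0058, 0.0015]
    - [0, 0.0057, 0.0015]
    - [0, 0.0055, 0.0023]
    - [0, 0.0055, 0.0023]
    - [0, 0.0052, 0.0029]
    - [0, 0.0051, 0.0028]
    - [0, 0.0049, 0.0036]
    - [0, 0.0048, 0.0035]
    - [0, 0.0043, 0.004]
    - [0, 0.0042, 0.004]
    - [0, 0.0039, 0.0047]
    - [0, 0.0038, 0.0046]
    - [0, 0.0031, 0.005]
    - [0, 0.0031, 0.005]
    - [0, 0, 0]
    - [0, 0, 0]
  gripper: [0.002, 0.002, 0.002, 0.002, 0.002, 0.002, 0.002, 0.002, 0.002, 0.002, 0.002, 0.002, 0.002, 0.002, 0.002, 0.002, 0.002, 0.002]

```text
time: 24.6
tool_pos: [0.5168, 0.0682, 0.1216]
tcp_rot: [0.214, -3.132, 0.0]
wrist_force: [0.4, 2.9, 0.8]
width: 0.079
grip_force: 25.8
```

Call:
jog_arm:
  turn:
    - [0, 0, 0]
    - [0, 0, 0]
    - [0, 0, 0]
    - [0, 0, 0]
    - [0, 0, 0]
    - [0, 0, 0]
    - [0, 0, 0]
    - [0, 0, 0]
    - [0, 0, 0]
    - [0, 0, 0]
    - [0, 0, 0]
  delta_pos:
    - [0, 0.0026, 0.0054]
    - [0, 0.0025, 0.0053]
    - [0, 0.0018, 0.0057]
    - [0, 0.0018, 0.0056]
    - [0, 0.0012, 0.0059]
    - [0, 0.0011, 0.0059]
    - [0, 0.0004, 0.0059]
    - [0, 0.0003, 0.0059]
    - [0, 0.0006, 0]
    - [0, 0, 0]
    - [0, 0, 0]
  gripper: [0.002, 0.002, 0.002, 0.002, 0.002, 0.002, 0.002, 0.002, 0.002, 0.002, 0.002]

```text
time: 25.52
tool_pos: [0.5203, 0.0847, 0.0843]
tcp_rot: [-0.209, 3.126, 0.012]
wrist_force: [-11.3, 11.6, 38.5]
width: 0.075
grip_force: 34.0
```

```bash
python3 - <<'E'
from h import *
b,D=shot('side','d9'); a,S=shot('scene','s9'); w,C=shot('wrist','w9'); s=read_state(); print(s['tool_pos'],s['wrist_force'],s['width'])
# compare with the opening pictures: basket region differences
for n,x,y,(r0,r1,c0,c1) in [('scene',a,'scene0',(225,280,250,352)),('side',b,'side0',(205,270,262,348))]:
    o=cv2.imread(f'pics/{y}.png')[:,:,::-1]; d=np.abs(x.astype(int)-o).max(2)[r0:r1,c0:c1]>30
    print(n,d.mean().round(3)); 
    for r in range(0,r1-r0,4): print(''.join('#' if v else '.' for v in d[r,::2]))
E
```

```text
[0.52027085 0.08471212 0.08425724] [-10.97412428  11.6640465   38.51825555] 0.07899561841069286
scene 0.3
....#..#.#.#..#########.....#####.##.###......##.#.
...#.#.#.###.###########........####..##..##.......
....#....#..####.#######...#####.....########......
....#.......#.######.##..##########......#.....#...
....##....#........#####..##########......#..#..#..
.....######...#......#..#####.######.....#..####...
........########..#..#.....#####......#...#..#.....
..............####................###.#..###.......
..................######..#........#...#.##........
......................###.##..........###..........
..........................###.#........#...........
............................#######..##............
................................######.............
...................................................
side 0.334
...######....##.....#.#.#.###.##.##.#......
##.###....#.#......#.####.....#.##.#####...
###....###.#..##..#.##.....#####.######.#..
#...###.#..###.####.....##########.#######.
...###..###.#.###.......#########.#.....##.
..##.###.#.##......###...#####.###......#..
...#..####.....##########...##.......####..
...#####.#.....#########.####.....####.....
....#..#.#.....##########......####........
......#....##......####......###...........
........#....##.###.......###..............
..........#.....#..#...###.................
............####..#.###....................
..............##..####.....................
................###........................
...........................................
...........................................
```

The bar is being pressed (38 N), so something is under it. Relieve first.

Call:
jog_arm:
  turn:
    - [0, 0, 0]
    - [0, 0, 0]
    - [0, 0, 0]
  delta_pos:
    - [0, 0, -0.006]
    - [0, 0, 0]
    - [0, 0, 0]
  gripper: [0.002, 0.002, 0.002]

```text
time: 25.92
tool_pos: [0.5191, 0.0823, 0.0865]
tcp_rot: [-0.211, 3.128, 0.005]
wrist_force: [-2.8, 3.7, 17.5]
width: 0.077
grip_force: 32.2
```

```bash
python3 - <<'E'
from h import *
a,S=shot('scene','s10');b,D=shot('side','d10'); s=read_state(); print(s['tool_pos'],s['wrist_force'],s['width'])
w,C=shot('wrist','w10')
x=cv2.resize(w[0:270,30:430],None,fx=1,fy=1)
c=np.vstack([np.hstack([cv2.resize(a[170:290,240:380],(400,343)),cv2.resize(b[170:290,230:370],(400,343))]),np.hstack([cv2.resize(w[0:400,0:640],(400,250)),np.zeros((250,400,3),np.uint8)])])
cv2.imwrite('pics/p10.png',c[:,:,::-1])
E
```

```text
[0.51915158 0.08229632 0.08651897] [-2.99929172  3.36372014 17.46429836] 0.07737039141335733
```

View pics/p10.png

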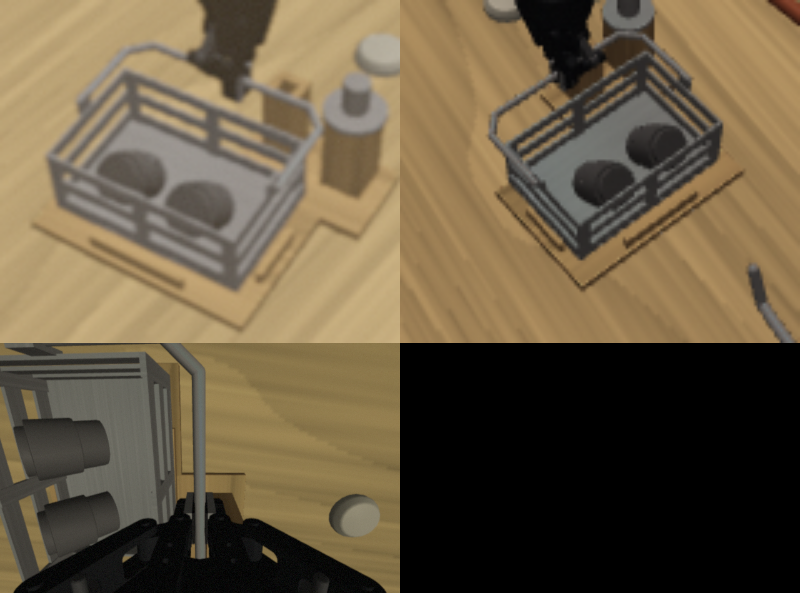

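Basket is nearly level again with both unions lying inside, and the bar is held beside the post. Measure how far it is off its seat.

```bash
python3 - <<'E'
from h import *
S=cal('scene');D=cal('side')
# subpixel shift of basket patches between initial and present, along known features
ang=np.radians(7.5);ex=np.array([np.sin(ang),-np.cos(ang),0]);ey=np.array([np.cos(ang),np.sin(ang),0]);o=np.array([.529,-.0145,0])
W=lambda x,y,z:o+ex*x/1e3+ey*y/1e3+np.array([0,0,z/1e3])
pts={'bNR-':(63,-98,10),'bNR+':(63,98,10),'rNR-':(63,-98,85),'rNR+':(63,98,85),'mid slat':(63,0,50),'rL-':(-63,-98,85),'piv-':(0,-104,92)}
res={}
for n,P in pts.items():
    r=[]
    for C,f0,f1 in ((S,'scene0','s10'),(D,'side0','d10')):
        a=cv2.imread(f'pics/{f0}.png');b=cv2.imread(f'pics/{f1}.png'); u,v=np.round(px(C,W(*P))).astype(int); k=9
        t=a[v-k:v+k+1,u-k:u+k+1]; m=cv2.matchTemplate(b[v-k-14:v+k+15,u-k-14:u+k+15],t,cv2.TM_CCOEFF_NORMED)
        _,q,_,l=cv2.minMaxLoc(m); r.append(((u,v),(u+l[0]-14,v+l[1]-14),round(q,2)))
    X0,e0=tri(S,r[0][0],D,r[1][0]);X1,e1=tri(S,r[0][1],D,r[1][1]); d=X1-X0
    print(n,'scene',r[0][1][0]-r[0][0][0],r[0][1][1]-r[0][0][1],r[0][2],'side',r[1][1][0]-r[1][0][0],r[1][1][1]-r[1][0][1],r[1][2],'dock d mm',(1e3*np.array([d@ex,d@ey,d[2]])).round(1),'e',(e1*1e3).round(1))
E
```

```text
bNR- scene 0 -4 0.85 side -2 -2 0.73 dock d mm [-5.3 -3.1  8.8] e 1.6
bNR+ scene 2 -4 0.69 side -2 -3 0.8 dock d mm [-9.8  0.1  5.5] e 0.6
rNR- scene 0 -4 0.97 side -2 -2 0.62 dock d mm [-5.1 -3.   8.2] e 2.5
rNR+ scene 1 -4 0.49 side -2 -3 0.95 dock d mm [-7.6 -1.2  7.2] e 1.6
mid slat scene 0 -4 0.63 side -2 -2 0.47 dock d mm [-5.5 -3.3  7.9] e 0.4
rL- scene 0 -5 0.97 side -2 -3 0.98 dock d mm [-4.8 -2.5 13.2] e 0.2
piv- scene 0 -4 0.94 side -2 -3 0.88 dock d mm [-5.2 -2.  10.4] e 2.7
```

Basket sits about 6 mm to -x with its -x edge up on the lip (~13 mm high). Ease up, draw it +x, and let it drop.

Call:
jog_arm:
  turn:
    - [0, 0, 0]
    - [0, 0, 0]
    - [0, 0, 0]
    - [0, 0, 0]
    - [0, 0, 0]
    - [0, 0, 0]
    - [0, 0, 0]
    - [0, 0, 0]
  delta_pos:
    - [0, 0, -0.006]
    - [0, 0, -0.006]
    - [0, 0, -0.002]
    - [0, 0, 0]
    - [0, -0.003, 0]
    - [0, -0.003, 0]
    - [0, 0, 0]
    - [0, 0, 0]
  gripper: [0.002, 0.002, 0.002, 0.002, 0.002, 0.002, 0.002, 0.002]

```text
time: 26.73
tool_pos: [0.5183, 0.0749, 0.0972]
tcp_rot: [-0.211, 3.132, 0.003]
wrist_force: [5.3, 3.0, -0.8]
width: 0.078
grip_force: 30.4
```

```bash
cat > bk.py <<'E'
from h import *
ang=np.radians(7.5);ex=np.array([np.sin(ang),-np.cos(ang),0]);ey=np.array([np.cos(ang),np.sin(ang),0]);o=np.array([.529,-.0145,0])
W=lambda x,y,z:o+ex*x/1e3+ey*y/1e3+np.array([0,0,z/1e3])
def where(tag,pts={'bNR-':(63,-98,10),'bNR+':(63,98,10),'rNR-':(63,-98,85),'rNR+':(63,98,85),'rL-':(-63,-98,85),'piv-':(0,-104,92)}):
    S=cal('scene');D=cal('side'); shot('scene','s'+tag);shot('side','d'+tag); s=read_state()
    print('tcp',s['tool_pos'].round(4),'F',s['wrist_force'].round(1),'w',round(s['width'],3),'t',s['time'])
    for n,P in pts.items():
        r=[]
        for C,f0,f1 in ((S,'scene0','s'+tag),(D,'side0','d'+tag)):
            up=4; g=lambda f:cv2.resize(cv2.imread(f'pics/{f}.png'),None,fx=up,fy=up,interpolation=cv2.INTER_CUBIC)
            a,b=g(f0),g(f1); u,v=np.round(up*np.array(px(C,W(*P)))).astype(int); k=9*up;w=12*up
            t=a[v-k:v+k+1,u-k:u+k+1]; m=cv2.matchTemplate(b[v-k-w:v+k+w+1,u-k-w:u+k+w+1],t,cv2.TM_CCOEFF_NORMED)
            _,q,_,l=cv2.minMaxLoc(m); r.append((np.array([u,v])/up,np.array([u+l[0]-w,v+l[1]-w])/up,round(q,2)))
        d=tri(S,r[0][1],D,r[1][1])[0]-tri(S,r[0][0],D,r[1][0])[0]
        print(n,r[0][2],r[1][2],'d mm',(1e3*np.array([d@ex,d@ey,d[2]])).round(1))
E
python3 -c "
from bk import *; where('11')"
```

```text
tcp [0.5182 0.075  0.0972] F [ 4.4  3.5 -0.1] w 0.077 t 26.8333
bNR- 0.76 0.73 d mm [-6.7 -1.5  0.4]
bNR+ 0.73 0.67 d mm [-8.8 -1.1  4.3]
rNR- 0.96 0.56 d mm [ 0.2 -2.5  2.1]
rNR+ 0.51 0.94 d mm [-4.7  3.2 -9.9]
rL- 0.88 0.9 d mm [ 1.2 -4.2 17.7]
piv- 0.92 0.77 d mm [-3.  -4.2  9.5]
```

Call:
jog_arm:
  turn:
    - [0, 0, 0]
    - [0, 0, 0]
    - [0, 0, 0]
    - [0, 0, 0]
    - [0, 0, 0]
  delta_pos:
    - [-0.001, -0.003, 0]
    - [-0.001, -0.003, 0]
    - [0, -0.002, 0]
    - [0, 0, 0]
    - [0, 0, 0]
  gripper: [0.002, 0.002, 0.002, 0.002, 0.002]

```text
time: 27.25
tool_pos: [0.5204, 0.0673, 0.097]
tcp_rot: [-0.211, 3.134, 0.003]
wrist_force: [2.5, 4.7, 0.3]
width: 0.076
grip_force: 30.3
```

```bash
python3 -c "
from bk import *; where('12')"
```

```text
tcp [0.5204 0.0673 0.097 ] F [2.7 5.  1.1] w 0.077 t 27.35
bNR- 0.87 0.86 d mm [ 0.3 -1.8  1.7]
bNR+ 0.87 0.74 d mm [-0.5 -2.   1.7]
rNR- 0.95 0.51 d mm [ 7.9 -2.5  2. ]
rNR+ 0.54 0.91 d mm [  2.9   3.2 -10.1]
rL- 0.92 0.86 d mm [ 7.4 -3.2 19. ]
piv- 0.92 0.73 d mm [ 2.6 -4.  11.7]
```

Rack-side bottom edge is now on its seat (+0.3 mm). Let the -x side down along its arc.

Call:
jog_arm:
  turn:
    - [0, 0, 0]
    - [0, 0, 0]
    - [0, 0, 0]
    - [0, 0, 0]
    - [0, 0, 0]
    - [0, 0, 0]
  delta_pos:
    - [0, 0.0022, 0.0045]
    - [0, 0.0022, 0.0045]
    - [0, 0.0022, 0.0045]
    - [0, 0.0022, 0.0035]
    - [0, 0, 0]
    - [0, 0, 0]
  gripper: [0.002, 0.002, 0.002, 0.002, 0.002, 0.002]

```text
time: 27.85
tool_pos: [0.5189, 0.0756, 0.0796]
tcp_rot: [0.214, -3.134, -0.0]
wrist_force: [2.2, 3.9, 0.9]
width: 0.075
grip_force: 30.4
```

```bash
python3 -c "
from bk import *; where('13')"
```

```text
tcp [0.519  0.0755 0.0799] F [ 1.9  5.  -0.6] w 0.082 t 27.95
bNR- 0.98 0.94 d mm [ 0.9 -1.5  1.2]
bNR+ 0.96 0.94 d mm [-1.6 -1.8 -1.3]
rNR- 0.99 0.66 d mm [ 2.5 -1.9  1.2]
rNR+ 0.49 0.97 d mm [ 0.7 -1.8  0.2]
rL- 0.97 0.96 d mm [ 2.9 -3.3  6.3]
piv- 0.97 0.91 d mm [ 1.1 -3.2  2.5]
```

Call:
jog_arm:
  turn:
    - [0, 0, 0]
    - [0, 0, 0]
    - [0, 0, 0]
    - [0, 0, 0]
  delta_pos:
    - [0, 0, 0]
    - [0, 0, 0]
    - [0, 0, 0]
    - [0, 0, 0]
  gripper: [0.024, 0.024, 0.024, 0.024]

```text
time: 28.28
tool_pos: [0.5181, 0.0747, 0.0796]
tcp_rot: [0.213, -3.133, 0.001]
wrist_force: [-0.7, 0.6, 0.5]
width: 0.278
grip_force: 0.0
```

```bash
python3 -c "
from bk import *; where('14')"
```

```text
tcp [0.5185 0.0749 0.0798] F [ 0.7 -0.4 -0. ] w 0.283 t 28.3833
bNR- 0.99 0.94 d mm [ 0.4 -1.4  1.2]
bNR+ 0.96 0.94 d mm [-1.6 -1.6 -0.7]
rNR- 0.99 0.66 d mm [-0.1 -2.   0.1]
rNR+ 0.52 0.98 d mm [-2.2 -2.  -0.7]
rL- 0.95 0.96 d mm [ 0.3 -3.6  1.7]
piv- 0.98 0.91 d mm [-0.8 -2.9  0. ]
```

The basket is reseated. Check where the bail bar now lies (near corner) before gripping again.

```bash
python3 -c "
from bk import *; where('15',{'corner-':(-95,-85,92),'bar-60':(-95,-60,92),'leg-':(-60,-104,92),'corner+':(-95,85,92),'leg+':(-50,104,92)})
w,C=shot('wrist','w15')
g=cv2.cvtColor(w,cv2.COLOR_RGB2GRAY)
for v in (60,75,90,105): print(v,g[v,295:345:2])
for th in (0,.1,.2):
  P=[W(-95*np.cos(th)-1,y,92+95*np.sin(th)) for y in (-80,-60)]; print(th,[np.round(px(C,p)) for p in P])
"
```

```text
tcp [0.5188 0.0751 0.08  ] F [-0.3 -0.2  0. ] w 0.281 t 28.4833
corner- 0.94 0.94 d mm [-0.1 -3.   5.1]
bar-60 0.64 0.95 d mm [ 10.4  -2.  -11.4]
leg- 0.96 0.97 d mm [-0.2 -3.4  1.8]
corner+ 0.84 0.66 d mm [-1.6 -1.7  2.3]
leg+ 0.95 0.93 d mm [-0.4 -2.2  1.2]
60 [101  80 129 132 131 134 132 133 130 132 129 129  61  62  80  91  98 104
 105 104 101 100 100 125 126]
75 [ 98  89 130 130 131 133 130 131 130 130 131 129  56  61  79  95  95 104
 103 105 106 104 102 135 135]
90 [101  99 132 133 134 132 135 134 134 134 131 129  73  60  77  93  95 102
 108 105 106 101 108 133 130]
105 [103 100 120 124 127 126 126 124 125 125 126 125  65  61  80  95  99 104
 106 108 104 101 106 130 129]
0 [array([332.,  79.]), array([331., 131.])]
0.1 [array([332.,  76.]), array([331., 132.])]
0.2 [array([328.,  73.]), array([328., 134.])]
```

Call:
jog_arm:
  turn:
    - [0, 0, 0]
    - [0, 0, 0]
    - [0, 0, 0]
    - [0, 0, 0]
    - [0, 0, 0]
    - [0, 0, 0]
    - [0, 0, 0]
    - [0, 0, 0]
  delta_pos:
    - [0, 0.004, 0]
    - [0, 0, 0]
    - [0, 0, 0]
    - [0, 0, 0]
    - [0, 0, 0]
    - [0, 0, 0]
    - [0, 0, 0]
    - [0, 0, 0]
  gripper: [0.024, 0.024, 0.002, 0.002, 0.002, 0.002, 0.002, 0.002]
  grip_force: 20

```text
time: 29.2
tool_pos: [0.5185, 0.0794, 0.0801]
tcp_rot: [0.213, -3.134, -0.0]
wrist_force: [0.2, 1.5, -0.8]
width: 0.084
grip_force: 19.7
```

Call:
jog_arm:
  turn:
    - [-0.05, 0, 0]
    - [-0.05, 0, 0]
    - [-0.05, 0, 0]
    - [-0.05, 0, 0]
    - [0, 0, 0]
    - [0, 0, 0]
  delta_pos:
    - [0, 0.0005, -0.0048]
    - [0, 0.0005, -0.0048]
    - [0, 0.0005, -0.0048]
    - [0, 0.0005, -0.0048]
    - [0, 0, 0]
    - [0, 0, 0]
  gripper: [0.002, 0.002, 0.002, 0.002, 0.002, 0.002]

```text
time: 29.7
tool_pos: [0.5192, 0.0791, 0.0996]
tcp_rot: [0.208, -3.107, -0.31]
wrist_force: [1.9, -0.2, 0.0]
width: 0.081
grip_force: 20.0
```

```bash
python3 -c "
from bk import *; where('16'); s=read_state(); R=Ro.from_rotvec(s['tcp_rot']).as_matrix(); d=s['tool_pos']-o
print('dock tcp',d@ex,d@ey,d[2],'tool z in dock',R[:,2]@ex,R[:,2]@ey,R[2,2], s['torque'].round(2), s['q'].round(2))
"
```

```text
tcp [0.519  0.0792 0.0993] F [ 2.1 -1.5 -0.1] w 0.08 t 29.8
bNR- 1.0 0.96 d mm [ 0.4 -1.3  0.6]
bNR+ 0.98 0.96 d mm [-1.6 -1.6 -1.8]
rNR- 1.0 0.67 d mm [-0.1 -1.9 -0.5]
rNR+ 0.52 0.98 d mm [-13.9   1.2   6.8]
rL- 0.75 0.85 d mm [ 2.2 -1.8  2.8]
piv- 0.94 0.9 d mm [ 0.3 -2.6  0.5]
dock tcp -0.09423214418024656 0.0023207087060576597 0.09932834276580944 tool z in dock -0.19626277276282264 0.00016273931278641685 -0.9805513232581787 [-0.32 -0.21  0.01] [-0.03  0.12  2.05  0.23  1.02 -1.86]
```

Basket stayed put and the bail turned 0.2 rad. Continue.

Call:
jog_arm:
  turn:
    - [-0.05, 0, 0]
    - [-0.05, 0, 0]
    - [-0.05, 0, 0]
    - [-0.05, 0, 0]
    - [-0.05, 0, 0]
    - [-0.05, 0, 0]
    - [0, 0, 0]
    - [0, 0, 0]
  delta_pos:
    - [0, 0.0005, -0.0048]
    - [0, 0.0005, -0.0048]
    - [0, 0.0005, -0.0048]
    - [0, 0.0005, -0.0048]
    - [0, 0.0005, -0.0048]
    - [0, 0.0005, -0.0048]
    - [0, 0, 0]
    - [0, 0, 0]
  gripper: [0.002, 0.002, 0.002, 0.002, 0.002, 0.002, 0.002, 0.002]

```text
time: 30.47
tool_pos: [0.5192, 0.0734, 0.1271]
tcp_rot: [0.203, -3.005, -0.765]
wrist_force: [0.6, 0.6, 1.2]
width: 0.085
grip_force: 20.4
```

```bash
python3 -c "
from bk import *; where('17'); s=read_state(); R=Ro.from_rotvec(s['tcp_rot']).as_matrix(); d=s['tool_pos']-o
print('dock tcp',d@ex,d@ey,d[2],'tool z in dock',R[:,2]@ex,R[:,2]@ey,R[2,2], s['torque'].round(2), s['q'].round(2))
"
```

```text
tcp [0.5192 0.0735 0.127 ] F [ 1.6 -0.7 -0.6] w 0.082 t 30.5667
bNR- 0.99 0.96 d mm [ 0.4 -1.3  0.6]
bNR+ 0.96 0.95 d mm [-1.6 -1.6 -0.7]
rNR- 1.0 0.67 d mm [-0.1 -1.9 -0.5]
rNR+ 0.5 0.98 d mm [-2.7 -1.5 -0.6]
rL- 0.77 0.77 d mm [ 1.8 -0.7  3.4]
piv- 0.88 0.81 d mm [ 0.3 -2.5 -0. ]
dock tcp -0.08850615243432469 0.0017803996702371316 0.1270220135319045 tool z in dock -0.47700506134460113 -0.0027117251572654835 -0.8788963636278763 [-0.46 -0.22 -0.05] [-0.21  0.17  2.01  0.5   1.19 -2.16]
```

Call:
jog_arm:
  turn:
    - [-0.05, 0, 0]
    - [-0.05, 0, 0]
    - [-0.05, 0, 0]
    - [0, 0, 0]
    - [0, 0, 0]
    - [0, 0, 0]
  delta_pos:
    - [0, 0.0005, -0.0048]
    - [0, 0.0005, -0.0048]
    - [0, 0.0005, -0.0048]
    - [0, 0, 0]
    - [0, 0, 0]
    - [0, 0, 0]
  gripper: [0.002, 0.002, 0.002, 0.002, 0.002, 0.002]

```text
time: 31.07
tool_pos: [0.5201, 0.0674, 0.1402]
tcp_rot: [0.2, -2.931, -0.983]
wrist_force: [1.1, -1.1, -0.8]
width: 0.083
grip_force: 20.6
```

Call:
jog_arm:
  turn:
    - [0, 0, 0]
    - [0, 0, 0]
    - [0, 0, 0]
    - [0, 0, 0]
    - [0, 0, 0]
    - [0, 0, 0]
    - [0, 0, 0]
    - [0, 0, 0]
    - [0.1, 0, 0]
    - [0.1, 0, 0]
    - [0.1, 0, 0]
    - [0.1, 0, 0]
    - [0.1, 0, 0]
    - [0.1, 0, 0]
    - [0.05, 0, 0]
    - [0, 0, 0]
    - [0, 0, 0]
  delta_pos:
    - [0, 0, 0]
    - [0, 0, 0]
    - [0, 0, 0]
    - [0, 0, -0.01]
    - [0, 0, -0.015]
    - [0, 0, -0.02]
    - [0, 0, -0.015]
    - [0, 0, 0]
    - [0, 0, 0]
    - [0, 0, 0]
    - [0, 0, 0]
    - [0, 0, 0]
    - [0, 0, 0]
    - [0, 0, 0]
    - [0, 0, 0]
    - [0, 0, 0]
    - [0, 0, 0]
  gripper: [0.03, 0.03, 0.03, 0.03, 0.03, 0.03, 0.03, 0.03, 0.03, 0.03, 0.03, 0.03, 0.03, 0.03, 0.03, 0.03, 0.03]

```text
time: 32.48
tool_pos: [0.5244, 0.0325, 0.188]
tcp_rot: [0.217, -3.133, -0.002]
wrist_force: [-0.0, -0.2, 0.1]
width: 0.35
grip_force: 0.0
```

```bash
python3 -c "
from bk import *; where('18'); s=read_state(); R=Ro.from_rotvec(s['tcp_rot']).as_matrix(); d=s['tool_pos']-o
print('dock tcp',d@ex,d@ey,d[2],'tool z in dock',R[:,2]@ex,R[:,2]@ey,R[2,2], s['q'].round(2))
w,C=shot('wrist','w18');g=cv2.cvtColor(w,cv2.COLOR_RGB2GRAY)
for v in (60,100,140,180): print(v,g[v,220:400:4])
for th in (0,.6,.7,.8):
  P=[W(-95*np.cos(th),y-2,92+95*np.sin(th)) for y in (-85,-40,0)]; print(th,[np.round(px(C,p)) for p in P])
"
```

```text
tcp [0.5247 0.0312 0.1878] F [ 0.1 -0.2 -0.9] w 0.352 t 32.5833
bNR- 0.99 0.96 d mm [ 0.4 -1.   1.2]
bNR+ 0.95 0.93 d mm [-2.8 -1.6 -2. ]
rNR- 0.99 0.68 d mm [-0.1 -1.9 -0.5]
rNR+ 0.5 0.98 d mm [-15.8   1.3   8. ]
rL- 0.79 0.75 d mm [ 1.8 -0.7  3.4]
piv- 0.86 0.79 d mm [ 0.3 -2.5 -0. ]
dock tcp -0.045864078691586756 0.001657004803444287 0.18783900545950574 tool z in dock -0.0012132835049263936 -0.0009786479026178156 -0.9999987850949719 [ 0.01  0.01  1.97  0.    1.16 -1.7 ]
60 [119 117 118 117 113 109 106 110 105 111 102  83 116 121 124 124 123 126
 125 124 126 130 128 127 130 131 130 128 129 129 129 128  64  63  74  89
  93 100 131 130 128 129 128 121 120]
100 [105 108 108 105 106 106 107 107 106 106 107 104 106 105 106 108 107 106
 106 108 108 107 111 106 106 109 109 110  89  83 102  91 106 135 131  56
  88 107 105 138 134 131 136 134 135]
140 [ 60  41  64  61  61  61  63  62  61  63  62  65  62  62  64  89 106 110
 108 110 106 106 109 106 107 108 110 106  95  85 121 103 109 122 120  59
  94 113 110 123 124 128 127 126 126]
180 [ 84  90 106 111 110 106 109 106 110 102 108 106 107 105 102 111 105 106
 108 105 104 108 104 107 105 105 108 105  46  83 119 103 115 123 115  69
 100 111 122 125 125 123 125 127 123]
0 [array([386.,  86.]), array([382., 148.]), array([379., 199.])]
0.6 [array([376.,  77.]), array([372., 157.]), array([369., 221.])]
0.7 [array([368.,  75.]), array([364., 159.]), array([361., 225.])]
0.8 [array([357.,  73.]), array([354., 161.]), array([352., 229.])]
```

Bar sits at about 0.66 rad. Straddle it loosely with a vertical tool, then push it upright along its arc without gripping.

Call:
jog_arm:
  turn:
    - [0, 0, 0]
    - [0, 0, 0]
    - [0, 0, 0]
    - [0, 0, 0]
    - [0, 0, 0]
    - [0, 0, 0]
    - [0, 0, 0]
    - [0, 0, 0]
    - [0, 0, 0]
    - [0, 0, 0]
  delta_pos:
    - [0.003, 0.0145, 0]
    - [0, 0.0145, 0]
    - [0, 0, 0]
    - [0, 0, 0.018]
    - [0, 0, 0.018]
    - [0, 0, 0.016]
    - [0, 0, 0]
    - [0, 0, 0]
    - [0, 0, 0]
    - [0, 0, 0]
  gripper: [0.03, 0.03, 0.03, 0.03, 0.03, 0.03, 0.03, 0.02, 0.018, 0.018]

```text
time: 33.47
tool_pos: [0.5193, 0.0593, 0.1376]
tcp_rot: [-0.212, 3.132, 0.0]
wrist_force: [1.1, 0.3, 0.3]
width: 0.212
grip_force: 0.0
```

Call:
jog_arm:
  turn:
    - [0, 0, 0]
    - [0, 0, 0]
    - [0, 0, 0]
    - [0, 0, 0]
    - [0, 0, 0]
    - [0, 0, 0]
    - [0, 0, 0]
    - [0, 0, 0]
    - [0, 0, 0]
    - [0, 0, 0]
    - [0, 0, 0]
    - [0, 0, 0]
    - [0, 0, 0]
    - [0, 0, 0]
  delta_pos:
    - [0, -0.0044, -0.005]
    - [0, -0.0044, -0.005]
    - [0, -0.0051, -0.0043]
    - [0, -0.0051, -0.0043]
    - [0, -0.0056, -0.0036]
    - [0, -0.0056, -0.0035]
    - [0, -0.0061, -0.0027]
    - [0, -0.0061, -0.0027]
    - [0, -0.0063, -0.0019]
    - [0, -0.0064, -0.0018]
    - [0, -0.0066, -0.001]
    - [0, -0.0066, -0.0009]
    - [0, 0, 0]
    - [0, 0, 0]
  gripper: [0.018, 0.018, 0.018, 0.018, 0.018, 0.018, 0.018, 0.018, 0.018, 0.018, 0.018, 0.018, 0.018, 0.018]

```text
time: 34.63
tool_pos: [0.5272, -0.0085, 0.1728]
tcp_rot: [0.212, -3.134, 0.0]
wrist_force: [-0.8, 0.1, -0.6]
width: 0.21
grip_force: 0.0
```

```bash
python3 -c "
from bk import *; where('19'); s=read_state(); d=s['tool_pos']-o
print('dock tcp',d@ex,d@ey,d[2])
w,C=shot('wrist','w19');g=cv2.cvtColor(w,cv2.COLOR_RGB2GRAY)
for v in (80,120,160): print(v,g[v,260:400:3])
for th in (.66,1.3,1.4,1.5):
  P=[W(-95*np.cos(th),y-2,92+95*np.sin(th)) for y in (-85,-60,-40,0)]; print(th,[np.round(px(C,p)) for p in P])
"
```

```text
tcp [ 0.5271 -0.008   0.1727] F [ 0.   0.1 -0.1] w 0.209 t 34.7333
bNR- 0.99 0.96 d mm [ 0.4 -1.   1.2]
bNR+ 0.95 0.93 d mm [-2.8 -1.6 -2. ]
rNR- 0.99 0.68 d mm [-0.1 -1.9 -0.5]
rNR+ 0.49 0.98 d mm [-15.8   1.3   8. ]
rL- 0.54 0.73 d mm [ -1.4   1.6 -16.2]
piv- 0.76 0.74 d mm [ 0.3 -2.5 -0. ]
dock tcp -0.006660635930887266 -0.0009988655333864776 0.17270540881014193
80 [ 91  89  86  87  85  85  86  87  87  83  83  84  85  87  90  79  80  77
  62  65  91 105 116 114 101  66  73  63  65  65  63  68  67  63  63  63
  63  70  62  45  30  32  36  37  78 103 127]
120 [106 107 109 110 105 108 112 109 110 106 108 108 111 114 108 110 106 107
 100  58  80 105 116 114 103  98 112 112 108 110 112 107 111 107 112 108
 110 112 102  66  91  60 111  36 104 117 126]
160 [ 38  41  67  66  65  45  65  68  65  67  65  67  66  66  66  67  65  67
  65  52  82 105 115 115 103 102 114 110 110 108 112 109 108 106 111 111
 109 117  45 108  41 110  47  71 114 124 125]
0.66 [array([455.,  78.]), array([449., 129.]), array([444., 168.]), array([436., 237.])]
1.3 [array([365.,  68.]), array([362., 133.]), array([360., 180.]), array([357., 264.])]
1.4 [array([341.,  67.]), array([340., 133.]), array([339., 181.]), array([337., 266.])]
1.5 [array([317.,  66.]), array([317., 133.]), array([317., 181.]), array([317., 267.])]
```

The bar is at u≈325 in the wrist view, about 1.46 rad, and the basket is in its seat. Grip it, and refine the prong tips from grey masks.

Call:
jog_arm:
  turn:
    - [0, 0, 0]
    - [0, 0, 0]
    - [0, 0, 0]
    - [0, 0, 0]
    - [0, 0, 0]
    - [0, 0, 0]
    - [0, 0, 0]
    - [0, 0, 0]
    - [0, 0, 0]
    - [0, 0, 0]
  delta_pos:
    - [0, 0, 0]
    - [0, 0, 0]
    - [0, 0, 0]
    - [0, 0, 0]
    - [0, 0, 0]
    - [0, 0, 0]
    - [0, 0, 0]
    - [0, 0, 0]
    - [0, 0, 0]
    - [0, 0, 0]
  gripper: [0.018, 0.018, 0.018, 0.018, 0.002, 0.002, 0.002, 0.002, 0.002, 0.002]
  grip_force: 40

```text
time: 35.62
tool_pos: [0.5274, -0.0079, 0.1731]
tcp_rot: [-0.213, 3.134, 0.0]
wrist_force: [-0.3, 0.1, 1.3]
width: 0.074
grip_force: 39.1
```

```bash
python3 - <<'E'
from h import *
S=cal('scene');D=cal('side'); P={}
for n,(r0,r1,c0,c1) in {'scene':(225,300,140,225),'side':(240,302,335,405)}.items():
    im=cv2.imread(f'pics/{n}0.png'); hs=cv2.cvtColor(im,cv2.COLOR_BGR2HSV); m=(hs[...,1]<60).astype(np.uint8); k=np.zeros_like(m);k[r0:r1,c0:c1]=m[r0:r1,c0:c1]
    N,l,st,ce=cv2.connectedComponentsWithStats(k)
    for i in range(1,N):
        if st[i,4]>25:
            ys,xs=np.where(l==i); t=ys.min(); w=[(y,xs[ys==y].min(),xs[ys==y].max()) for y in range(t,ys.max()+1,3)]
            print(n,st[i],[tuple(map(int,q)) for q in w])
for a,z in (((266,345),.325),((513,236),.325),((486,235),.325)): print(onz(D,*a,z).round(3))
for a,z in (((57,190),.325),((60,186),.325),((208,385),.325)): print(onz(S,*a,z).round(3))
s=read_state();print(s['tool_pos'],s['width'],s['grip_force'],s['time'])
E
```

```text
scene [143 235  47  39 268] [(235, 187, 187), (238, 185, 188), (241, 184, 187), (244, 183, 186), (247, 183, 185), (250, 181, 185), (253, 176, 183), (256, 171, 179), (259, 165, 173), (262, 159, 168), (265, 152, 162), (268, 147, 156), (271, 143, 151)]
scene [140 243  17  23 245] [(243, 140, 140), (246, 140, 142), (249, 140, 143), (252, 140, 154), (255, 140, 156), (258, 140, 156), (261, 140, 154), (264, 140, 150)]
scene [166 258  48  42 286] [(258, 210, 212), (261, 209, 212), (264, 208, 211), (267, 207, 210), (270, 206, 209), (273, 205, 208), (276, 200, 207), (279, 195, 203), (282, 190, 198), (285, 185, 193), (288, 180, 188), (291, 175, 183), (294, 169, 178), (297, 166, 173)]
side [381 249  21  34 137] [(249, 382, 383), (252, 382, 384), (255, 382, 385), (258, 383, 386), (261, 384, 386), (264, 385, 388), (267, 387, 390), (270, 389, 393), (273, 391, 395), (276, 394, 397), (279, 396, 400), (282, 398, 400)]
side [352 263  20  35 143] [(263, 352, 354), (266, 352, 355), (269, 353, 356), (272, 354, 357), (275, 355, 357), (278, 356, 359), (281, 358, 361), (284, 360, 364), (287, 362, 366), (290, 364, 368), (293, 366, 370), (296, 368, 371)]
[ 0.223 -0.378  0.325]
[ 0.809 -0.457  0.325]
[ 0.76  -0.423  0.325]
[ 0.243 -0.405  0.325]
[ 0.236 -0.395  0.325]
[ 0.771 -0.467  0.325]
[ 0.52743568 -0.0078965   0.17312989] 0.07415607788023405 39.13888335227966 35.6167
```

```bash
python3 - <<'E'
from h import *
S=cal('scene');D=cal('side')
for n,a,b in [('tip1',(187,235.5),(353.2,263.5)),('tip2',(211,258.5),(382.7,249.5)),('bend1',(182.5,250.5),(358.5,280)),('bend2',(206,274.5),(387.5,265.5)),('root1',(152,268.5),(369.5,296)),('root2',(175,294.5),(399,281.5))]:
    X,e=tri(S,a,D,b); print(n,X.round(4),round(e,4))
X1,X2=[(tri(S,a,D,b)[0]) for a,b in (((187,235.5),(353.2,263.5)),((211,258.5),(382.7,249.5)))]
rx=(X2-X1)[:2];rx/=np.linalg.norm(rx);ry=np.array([-rx[1],rx[0]]);m=(X1+X2)[:2]/2; print(m,np.linalg.norm(X2-X1),np.degrees(np.arctan2(rx[1],rx[0])),'hook',m-.022*ry)
for p in ((.223,-.378),(.809,-.457),(.243,-.405),(.771,-.467)): print((np.array(p)-m)@ry)
E
```

```text
tip1 [ 0.4889 -0.2966  0.2666] 0.002
tip2 [ 0.5692 -0.3042  0.2673] 0.0007
bend1 [ 0.4868 -0.3195  0.2347] 0.0127
bend2 [ 0.5676 -0.3268  0.2348] 0.0101
root1 [ 0.4807 -0.3768  0.2418] 0.0036
root2 [ 0.5604 -0.3841  0.2403] 0.0047
[ 0.52908287 -0.30041158] 0.08064149858674381 -5.3567736642499995 hook [ 0.52702901 -0.3223155 ]
-0.10582460777090112
-0.12977227445474018
-0.1308395462856778
-0.14327617459261155
```

Tips triangulate to z≈0.267 (expected 0.268), 80.6 mm apart (expected 80), giving a hook point near (0.527,-0.323) and a rack angle of about -6°. Lift straight up.

Call:
jog_arm:
  turn:
    - [0, 0, 0]
    - [0, 0, 0]
    - [0, 0, 0]
    - [0, 0, 0]
    - [0, 0, 0]
    - [0, 0, 0]
    - [0, 0, 0]
    - [0, 0, 0]
    - [0, 0, 0]
    - [0, 0, 0]
    - [0, 0, 0]
    - [0, 0, 0]
    - [0, 0, 0]
    - [0, 0, 0]
    - [0, 0, 0]
    - [0, 0, 0]
  delta_pos:
    - [0, 0, -0.003]
    - [0, 0, -0.006]
    - [0, 0, -0.008]
    - [0, 0, -0.008]
    - [0, 0, -0.008]
    - [0, 0, -0.008]
    - [0, 0, -0.008]
    - [0, 0, -0.01]
    - [0, 0, -0.01]
    - [0, 0, -0.01]
    - [0, 0, -0.01]
    - [0, 0, -0.01]
    - [0, 0, -0.008]
    - [0, 0, -0.004]
    - [0, 0, 0]
    - [0, 0, 0]
  gripper: [0.002, 0.002, 0.002, 0.002, 0.002, 0.002, 0.002, 0.002, 0.002, 0.002, 0.002, 0.002, 0.002, 0.002, 0.002, 0.002]

```text
time: 36.95
tool_pos: [0.5274, -0.008, 0.2841]
tcp_rot: [-0.213, 3.134, -0.0]
wrist_force: [-0.3, 0.3, -5.2]
width: 0.074
grip_force: 39.0
```

Call:
jog_arm:
  turn:
    - [0, 0, 0.04]
    - [0, 0, 0.04]
    - [0, 0, 0.04]
    - [0, 0, 0.04]
    - [0, 0, 0.04]
    - [0, 0, 0.04]
    - [0, 0, 0]
    - [0, 0, 0]
    - [0, 0, 0]
  delta_pos:
    - [0, 0, 0]
    - [0, 0, 0]
    - [0, 0, 0]
    - [0, 0, 0]
    - [0, 0, 0]
    - [0, 0, 0]
    - [0, 0, 0]
    - [0, 0, 0]
    - [0, 0, 0]
  gripper: [0.002, 0.002, 0.002, 0.002, 0.002, 0.002, 0.002, 0.002, 0.002]

```text
time: 37.7
tool_pos: [0.5271, -0.008, 0.2834]
tcp_rot: [-0.162, -3.136, 0.0]
wrist_force: [-0.3, -0.5, -4.8]
width: 0.071
grip_force: 38.9
```

```bash
python3 - <<'E'
from h import *
s=read_state(); R=Ro.from_rotvec(s['tcp_rot']).as_matrix(); print(s['tool_pos'],s['wrist_force'].round(1),s['torque'].round(2),s['width'],s['q'].round(2))
print('yaw y',np.degrees(np.arctan2(R[1,1],R[0,1])))
d=R.T@(np.array([.5268,-.3225,s['tool_pos'][2]])-s['tool_pos']); print('to hook, tool axes',d.round(4))
w,C=shot('wrist','w20'); g=cv2.cvtColor(w,cv2.COLOR_RGB2GRAY)
for v in (60,100,140,180): print(v,g[v,250:400:3])
shot('scene','s20');shot('side','d20')
E
```

```text
[ 0.52706962 -0.00798921  0.28339694] [-0.3 -0.5 -4.8] [ 0.07 -0.01  0.07] 0.07134306908725171 [-0.06 -0.05  1.85 -0.    1.34 -1.53]
yaw y 84.07924931790967
to hook, tool axes [-0.0322 -0.3129 -0.    ]
60 [121 120 119 122 124 120 123 123 124 120 122 120 121 120 118 120 111 109
 107 107  48  78  95 109 111 107  96 130 132 130 134 133 133 131 129 132
 133 132 134 130 131 133 131 133 134 131 133 133 131 131]
100 [ 76 106 107 108 106 110 109 108 110 105 108 105 108 106 107 108 106 112
 111 109  53  76 101 112 116 110  92 108 107 108 109 109 107 109 108 111
 107 107 109 110 109 110 110  96  74  76  73 100  40 110]
140 [ 39  38  41  42  52  54  54  43  53  62  64  65  62  64  63  59  61  64
  59  60  49  78  99 115 117 108  94 111 108 110 112 106 106 107 112 109
 111 109 110 112 107 111 112  44 103  52 115  37 108 117]
180 [ 52  66  46  36  39  38  38  39  39  49  52  51  43  46  55  77  91 107
 113 106  72  73  95 112 117 111  93 107 107 105 109 106 105 105 111 109
 107 108 111 107 109 110  39  47  37 108  43  84 100  44]
```

Call:
jog_arm:
  turn:
    - [0, 0, 0]
    - [0, 0, 0]
    - [0, 0, 0]
    - [0, 0, 0]
    - [0, 0, 0]
    - [0, 0, 0]
    - [0, 0, 0]
    - [0, 0, 0]
    - [0, 0, 0]
    - [0, 0, 0]
    - [0, 0, 0]
    - [0, 0, 0]
    - [0, 0, 0]
    - [0, 0, 0]
    - [0, 0, 0]
    - [0, 0, 0]
    - [0, 0, 0]
    - [0, 0, 0]
    - [0, 0, 0]
    - [0, 0, 0]
  delta_pos:
    - [-0.0006, -0.006, 0]
    - [-0.0012, -0.012, 0]
    - [-0.0019, -0.018, 0]
    - [-0.0021, -0.0205, 0]
    - [-0.0021, -0.0205, 0]
    - [-0.0021, -0.0205, 0]
    - [-0.0021, -0.0205, 0]
    - [-0.0021, -0.0205, 0]
    - [-0.0021, -0.0205, 0]
    - [-0.0021, -0.0205, 0]
    - [-0.0021, -0.0205, 0]
    - [-0.0021, -0.0205, 0]
    - [-0.0021, -0.0205, 0]
    - [-0.0021, -0.0205, 0]
    - [-0.0021, -0.0205, 0]
    - [-0.0019, -0.018, 0]
    - [-0.001, -0.01, 0]
    - [-0.0004, -0.0029, 0]
    - [0, 0, 0]
    - [0, 0, 0]
  gripper: [0.002, 0.002, 0.002, 0.002, 0.002, 0.002, 0.002, 0.002, 0.002, 0.002, 0.002, 0.002, 0.002, 0.002, 0.002, 0.002, 0.002, 0.002, 0.002, 0.002]

```text
time: 39.52
tool_pos: [0.5266, -0.3221, 0.2838]
tcp_rot: [-0.164, -3.137, -0.002]
wrist_force: [0.4, 1.8, -4.0]
width: 0.073
grip_force: 39.0
```

Call:
jog_arm:
  turn:
    - [0, 0, 0]
    - [0, 0, 0]
    - [0, 0, 0]
    - [0, 0, 0]
    - [0, 0, 0]
    - [0, 0, 0]
    - [0, 0, 0]
    - [0, 0, 0]
    - [0, 0, 0]
    - [0, 0, 0]
  delta_pos:
    - [0, 0, 0]
    - [0, 0, 0]
    - [0, 0, 0]
    - [0, 0, 0]
    - [0, 0, 0]
    - [0, 0, 0]
    - [0, 0, 0]
    - [0, 0, 0]
    - [0, 0, 0]
    - [0, 0, 0]
  gripper: [0.002, 0.002, 0.002, 0.002, 0.002, 0.002, 0.002, 0.002, 0.002, 0.002]

```text
time: 40.35
tool_pos: [0.5268, -0.3226, 0.284]
tcp_rot: [-0.164, -3.137, -0.0]
wrist_force: [-0.1, -0.9, -4.9]
width: 0.071
grip_force: 39.0
```

```bash
python3 - <<'E'
from h import *
s=read_state(); R=Ro.from_rotvec(s['tcp_rot']).as_matrix(); print(s['tool_pos'],s['wrist_force'].round(1),s['torque'].round(2),s['width'],s['q'].round(2))
print('yaw y',np.degrees(np.arctan2(R[1,1],R[0,1])))
d=R.T@(np.array([.5268,-.3225,.23])-s['tool_pos']); print('to hook, tool axes',d.round(4))
w,C=shot('wrist','w21'); shot('scene','s21');shot('side','d21')
for X in ((.4889,-.2966,.2666),(.5692,-.3042,.2673),(.4814,-.375,.24)): print(np.round(px(C,X)))
g=cv2.cvtColor(w,cv2.COLOR_RGB2GRAY)
u,v=np.round(px(C,(.4889,-.2966,.2666))).astype(int)
for r in range(max(v-18,0),v+19,3): print(r,g[r,u-45:u+46:3])
E
```

```text
[ 0.52679673 -0.32258333  0.28398368] [-0.1 -0.9 -4.9] [-0.   -0.07  0.05] 0.07134574066565283 [-0.59  0.13  1.67 -0.    1.35 -2.06]
yaw y 84.02033130958348
to hook, tool axes [0.     0.0001 0.054 ]
[359. 170.]
[355. 306.]
[223. 164.]
152 [ 91 113 125 121 113  77  77 115 113 115 114 112 115 112 112 111 114 115
 114 113 114 117 112 114 116  85  87  62 115 132 132]
155 [ 90 115 126 123 111  63  56  81  96 106 112 110 118 111 112 112 119 109
 115 114 112 118 114 114 119  94  96  67 116 129 129]
158 [ 91 112 124 120 111  50  53  55  55  55  55  58  75  94 106 111 115 113
 115 114 113 117 111 114 113  95  98  77 114 128 127]
161 [ 92 108 123 121 113  57  52  51  55  55  56  56  55  56  57  71  87 101
 114 113 115 116 112 113 112  97 104  82 113 124 124]
164 [ 90 112 126 122 111  56  53  56  50  54  54  55  51  50  73  94 101 105
 110 117 116 118 113 112 106  99 104  93 116 129 130]
167 [ 89 111 124 122 112  55  53  53  53  52  53  53  51  55  87 105 112 111
 104 115 116 116 110 115 105  98 100  97 119 133 134]
170 [ 87 112 122 122 112  78  52  45  51  51  52  52  50  63  91 106 119 115
 108 114 115 119 108 113 105  86  98 111 118 137 139]
173 [ 89 113 123 122 110 119 111 109  88  55  51  49  49  57  89 108 118 117
 105 110 113 115 113 114 106  80  91 112 122 139 136]
176 [ 91 112 124 124 111 116 112 115 116 111 109  99  82  54  71  94 100 103
 114 113 112 115 112 117  92  73  88 110 123 140 140]
179 [ 90 113 123 123 113 117 113 113 113 113 111 114 113 110 110 100 110 115
 113 112 116 114 112 114  55  63  77 111 124 139 138]
182 [ 88 112 123 121 112 118 113 113 114 113 111 113 113 111 112 112 114 110
 115 113 115 111 110 112  46  52  67 112 135 141 137]
185 [ 87 113 125 122 113 117 112 114 111 111 112 113 114 110 112 111 115 113
 113 111 111 111 113 115  40  60  63 110 132 136 135]
188 [ 91 115 123 122 112 118 111 110 113 110 112 113 111 110 110 109 112 111
 113 111 112 109 115 117  41  49  51 112 126 128 124]
```

In the wrist view the near prong tip is at about (362,169), where (359,170) was predicted. The bar (right edge u≈329) is inside the tip. Lower it.

Call:
jog_arm:
  turn:
    - [0, 0, 0]
    - [0, 0, 0]
    - [0, 0, 0]
    - [0, 0, 0]
    - [0, 0, 0]
    - [0, 0, 0]
    - [0, 0, 0]
    - [0, 0, 0]
    - [0, 0, 0]
  delta_pos:
    - [0, 0, 0.008]
    - [0, 0, 0.008]
    - [0, 0, 0.008]
    - [0, 0, 0.008]
    - [0, 0, 0.008]
    - [0, 0, 0.005]
    - [0, 0, 0]
    - [0, 0, 0]
    - [0, 0, 0]
  gripper: [0.002, 0.002, 0.002, 0.002, 0.002, 0.002, 0.002, 0.002, 0.002]

```text
time: 41.25
tool_pos: [0.5271, -0.3227, 0.2394]
tcp_rot: [0.164, 3.137, -0.001]
wrist_force: [0.7, -0.2, -4.7]
width: 0.071
grip_force: 38.9
```

Call:
jog_arm:
  turn:
    - [0, 0, 0]
    - [0, 0, 0]
    - [0, 0, 0]
    - [0, 0, 0]
    - [0, 0, 0]
  delta_pos:
    - [0, 0, 0.003]
    - [0, 0, 0.003]
    - [0, 0, 0]
    - [0, 0, 0]
    - [0, 0, 0]
  gripper: [0.002, 0.002, 0.002, 0.002, 0.002]

```text
time: 41.67
tool_pos: [0.5268, -0.3225, 0.233]
tcp_rot: [-0.164, -3.137, -0.0]
wrist_force: [0.6, 1.3, -4.8]
width: 0.077
grip_force: 38.9
```

Call:
jog_arm:
  turn:
    - [0, 0, 0]
    - [0, 0, 0]
    - [0, 0, 0]
    - [0, 0, 0]
    - [0, 0, 0]
  delta_pos:
    - [0, 0, 0.002]
    - [0, 0, 0.001]
    - [0, 0, 0]
    - [0, 0, 0]
    - [0, 0, 0]
  gripper: [0.002, 0.002, 0.002, 0.002, 0.002]

```text
time: 42.08
tool_pos: [0.527, -0.3227, 0.2303]
tcp_rot: [0.164, 3.137, -0.001]
wrist_force: [-0.5, -0.6, -3.5]
width: 0.073
grip_force: 39.2
```

Call:
jog_arm:
  turn:
    - [0, 0, 0]
    - [0, 0, 0]
    - [0, 0, 0]
    - [0, 0, 0]
    - [0, 0, 0]
  delta_pos:
    - [0, 0, 0.002]
    - [0, 0, 0.001]
    - [0, 0, 0]
    - [0, 0, 0]
    - [0, 0, 0]
  gripper: [0.002, 0.002, 0.002, 0.002, 0.002]

```text
time: 42.5
tool_pos: [0.5272, -0.3229, 0.2299]
tcp_rot: [0.164, 3.135, -0.002]
wrist_force: [-5.3, 1.2, 6.8]
width: 0.076
grip_force: 40.1
```

Contact at TCP z=0.230, the height expected with the bar seated at 0.244. Ease 1 mm, open, and check before withdrawing.

Call:
jog_arm:
  turn:
    - [0, 0, 0]
    - [0, 0, 0]
    - [0, 0, 0]
    - [0, 0, 0]
    - [0, 0, 0]
    - [0, 0, 0]
    - [0, 0, 0]
    - [0, 0, 0]
  delta_pos:
    - [0, 0, -0.0015]
    - [0, 0, 0]
    - [0, 0, 0]
    - [0, 0, 0]
    - [0, 0, 0]
    - [0, 0, 0]
    - [0, 0, 0]
    - [0, 0, 0]
  gripper: [0.002, 0.002, 0.012, 0.02, 0.03, 0.03, 0.03, 0.03]

```text
time: 43.17
tool_pos: [0.5268, -0.3225, 0.2282]
tcp_rot: [-0.164, -3.137, -0.0]
wrist_force: [0.3, -0.7, -0.6]
width: 0.355
grip_force: 0.0
```

```bash
python3 - <<'E'
from h import *
s=read_state(); print(s['tool_pos'],s['wrist_force'].round(1),s['width'])
w,C=shot('wrist','w22'); 
for X in ((.4889,-.2966,.2666),(.5692,-.3042,.2673),(.4868,-.3185,.244),(.444,-.314,.244),(.46,-.3155,.244)): print(np.round(px(C,X)))
g=cv2.cvtColor(w,cv2.COLOR_RGB2GRAY)
for r in range(50,230,10): print(r,g[r,285:400:3])
E
```

```text
[ 0.52680838 -0.32249479  0.22824801] [ 0.3 -0.7 -0.6] 0.35489730784865975
[378. 198.]
[370. 386.]
[315. 185.]
[315.  74.]
[316. 118.]
50 [113 117 111 109 112 114 117 110  58  79  98 106 110 102 102 116 128 128
 124 115 119 111 119 130 135 133 136 136 136 136 137 136 135 133 137 136
 136 136 136]
60 [114 119 111 108 116 114 115 100  71  97 113 122 122 115  96  98 113 131
 125 112 118 113 120 128 136 135 133 136 134 132 132 133 134 135 134 131
 134 133 132]
70 [109 107 108 110 103 108 106  96  68  97 118 127 125 119  94  96  96  93
  92  90  89  88  81  79  71  69  68  58  59  47  54  53  51  53  49  50
  52  50  50]
80 [ 94  92  86  91  92  87  86  82  70  99 116 124 126 114  83  71  71  65
  64  65  63  64  62  70  68  66  74  75  75  79  83  85  84  86  85  87
  93  94  95]
90 [108 109 110 111 110 109 111 101  71  96 116 127 124 117 104 114 111 112
 111 111 112 112 110 109 108 108 111 112 113 113 113 115 110 113 112 111
 112 114 114]
100 [106 110 109 111 111 108 112 105  67 100 115 126 126 116 107 112 114 114
 111 115 111 113 115 114 111 112 110 109 112 111 111 115 107 115 111 113

[... 1281 characters left out ...]
57  62  95 103 114 109 109 113
 113 114  68]
190 [ 94  94  90  95  92  91  88  88  56  90 113 126 124 119  66  51  54  54
  54  53  56  53  56  51  50  53  59  59  55  68  84  98 108 109 112 102
 108 116  46]
200 [115 113 113 115 115 116 111 112  56  87 112 123 124 117 101 112 110 110
 108 113 108 109  86  58  53  50  51  60  61  81  98 103 116 118 121 115
 110 114  58]
210 [112 114 109 109  88  55  38  36  52  85 112 125 126 117  61  39  75 108
 107 110 108 110 111 110 110 111 108 106 110 109 109 111 109 109 110 108
 111 110  80]
220 [ 46  48  51  49  52  55  55  57  53  87 111 124 123 117  73  64  65  67
  74 108 108 104 111 110 109 110 107 112 109 110 112 109 110 106 113 109
 108 106  71]
```

Bar is continuous across the prong (v 180–200) with the tip at about (383,195) outside it, so it is hung. Withdraw straight up.

Call:
jog_arm:
  turn:
    - [0, 0, 0]
    - [0, 0, 0]
    - [0, 0, 0]
    - [0, 0, 0]
    - [0, 0, 0]
    - [0, 0, 0]
    - [0, 0, 0]
    - [0, 0, 0]
    - [0, 0, 0]
    - [0, 0, 0]
    - [0, 0, 0]
    - [0, 0, 0]
    - [0, 0, 0]
    - [0, 0, 0]
  delta_pos:
    - [0, 0, -0.008]
    - [0, 0, -0.01]
    - [0, 0, -0.015]
    - [0, 0, -0.02]
    - [0, 0, -0.03]
    - [0, 0, -0.03]
    - [0, 0, 0]
    - [0, 0.03, 0]
    - [0, 0.03, 0]
    - [0, 0.03, 0]
    - [0, 0.03, 0]
    - [0, 0.03, 0]
    - [0, 0, 0]
    - [0, 0, 0]
  gripper: [0.03, 0.03, 0.03, 0.03, 0.03, 0.03, 0.03, 0.03, 0.03, 0.03, 0.03, 0.03, 0.03, 0.03]

```text
time: 44.38
tool_pos: [0.5429, -0.1721, 0.343]
tcp_rot: [0.159, 3.136, -0.001]
wrist_force: [-0.4, -1.2, 0.0]
width: 0.351
grip_force: 0.0
```

```bash
python3 - <<'E'
from bk import *
s=read_state(); print(s['tool_pos'],s['wrist_force'].round(1),s['time'])
S=cal('scene');D=cal('side'); a,_=shot('scene','s23'); b,_=shot('side','d23')
# pin and cap, jar vs reference (s3: pin parked; scene0: cap, jar)
for n,X,ref in (('pin',(.626,.1205,.12),'3'),('cap',(.5513,.2875,.01),'0'),('jar',(.655,.2626,.06),'0')):
    for C,im,p,q in ((S,a,'s','scene'),(D,b,'d','side')):
        r=cv2.imread(f'pics/{(q if ref=="0" else p)+ref}.png')[:,:,::-1]; u,v=np.round(px(C,X)).astype(int);k=11
        m=cv2.matchTemplate(np.ascontiguousarray(im[v-k-8:v+k+9,u-k-8:u+k+9]),np.ascontiguousarray(r[v-k:v+k+1,u-k:u+k+1]),cv2.TM_CCOEFF_NORMED); _,sc,_,l=cv2.minMaxLoc(m); print(n,q,l[0]-8,l[1]-8,round(sc,2))
# hanging basket: grey mask (changed pixels) extents near rack
for n,C,im in (('scene',S,a),('side',D,b)):
    o0=cv2.imread(f'pics/{n}0.png')[:,:,::-1]; ch=(np.abs(im.astype(int)-o0).max(2)>25).astype(np.uint8)
    hp=np.array([.5268,-.3225,.244]); rx=np.array([.9945,-.105,0]);ry=np.array([.105,.9945,0]); up=np.array([0,0,1])
    print(n,'hook',np.round(px(C,hp)),'pred rim corners',[tuple(np.round(px(C,hp+rx*sx*.098+ry*sy*.063-up*.102)).astype(int)) for sx in(-1,1) for sy in(-1,1)],'bottom',[tuple(np.round(px(C,hp+rx*sx*.098+ry*sy*.063-up*.177)).astype(int)) for sx in(-1,1) for sy in(-1,1)])
    N,l,st,ce=cv2.connectedComponentsWithStats(cv2.morphologyEx(ch,cv2.MORPH_CLOSE,np.ones((3,3)))); print([tuple(map(int,x)) for x in st[1:] if x[4]>300])
E
```

```text
[ 0.54289641 -0.17211457  0.3429594 ] [-0.4 -1.2  0. ] 44.3833
pin scene 0 0 1.0
pin side 0 0 1.0
cap scene 0 0 0.94
cap side 0 0 1.0
jar scene 0 0 1.0
jar side 0 0 1.0
scene hook [191. 261.] pred rim corners [(np.int64(151), np.int64(282)), (np.int64(201), np.int64(249)), (np.int64(203), np.int64(344)), (np.int64(256), np.int64(302))] bottom [(np.int64(160), np.int64(302)), (np.int64(208), np.int64(269)), (np.int64(211), np.int64(362)), (np.int64(260), np.int64(322))]
[(131, 0, 143, 191, 12883), (339, 0, 41, 52, 1164), (126, 78, 24, 50, 535), (383, 155, 18, 24, 342), (331, 159, 17, 24, 346), (256, 186, 97, 91, 5108), (353, 195, 23, 22, 351), (154, 236, 108, 110, 4978)]
side hook [372. 269.] pred rim corners [(np.int64(346), np.int64(326)), (np.int64(322), np.int64(284)), (np.int64(414), np.int64(293)), (np.int64(387), np.int64(254))] bottom [(np.int64(345), np.int64(338)), (np.int64(322), np.int64(297)), (np.int64(409), np.int64(306)), (np.int64(384), np.int64(268))]
[(0, 0, 325, 137, 20069), (291, 31, 97, 94, 3908), (327, 103, 41, 103, 2664), (35, 126, 121, 167, 6477), (262, 164, 83, 100, 3957), (8, 180, 128, 136, 5705), (320, 254, 90, 62, 2427)]
```

Call:
jog_arm:
  turn:
    - [0, 0, 0]
    - [0, 0, 0]
    - [0, 0, 0]
    - [0, 0, 0]
    - [0, 0, 0]
    - [0, 0, 0]
    - [0, 0, 0]
    - [0, 0, 0]
    - [0, 0, 0]
    - [0, 0, 0]
    - [0, 0, 0]
    - [0, 0, 0]
  delta_pos:
    - [0, 0, 0]
    - [0, 0, 0]
    - [0, 0, 0]
    - [0, 0, 0]
    - [0, 0, 0]
    - [0, 0, 0]
    - [0, 0, 0]
    - [0, 0, 0]
    - [0, 0, 0]
    - [0, 0, 0]
    - [0, 0, 0]
    - [0, 0, 0]
  gripper: [0.03, 0.03, 0.03, 0.03, 0.03, 0.03, 0.03, 0.03, 0.03, 0.03, 0.03, 0.03]

```text
time: 45.48
tool_pos: [0.5425, -0.1733, 0.3415]
tcp_rot: [0.164, 3.137, -0.0]
wrist_force: [0.5, -0.0, 0.2]
width: 0.351
grip_force: 0.0
```

```bash
python3 - <<'E'
from h import *
a,S=shot('scene','s24'); o=cv2.imread('pics/scene0.png')[:,:,::-1]; p=cv2.imread('pics/s23.png')[:,:,::-1]
print('moved px in 1 s',int((np.abs(a[230:360,140:270].astype(int)-p[230:360,140:270]).max(2)>25).sum()))
ch=np.abs(a.astype(int)-o).max(2)>25
for r in range(236,350,6):
    x=np.where(ch[r,150:268])[0]; print(r,(150+x.min(),150+x.max()) if len(x) else None)
# predicted silhouettes for tilts (turn of basket about its pivots axis, bail upright)
hp=np.array([.5268,-.3225,.244]); rx=np.array([.9945,-.105,0]);ry=np.array([.105,.9945,0]);up=np.array([0,0,1.])
for t in (-.3,-.15,0,.15,.3):
    y2=ry*np.cos(t)+up*np.sin(t); z2=-ry*np.sin(t)+up*np.cos(t); pv=hp-.095*up
    print(t,[tuple(np.round(px(S,pv+rx*.098+y2*sy*.063+z2*zz)).astype(int).tolist()) for sy,zz in((1,-.007),(1,-.082),(-1,-.007),(-1,-.082))],[tuple(np.round(px(S,pv-rx*.098+y2*sy*.063-z2*.007)).astype(int).tolist()) for sy in(1,-1)])
E
```

```text
moved px in 1 s 134
236 (np.int64(166), np.int64(267))
242 (np.int64(164), np.int64(267))
248 (np.int64(166), np.int64(267))
254 (np.int64(169), np.int64(206))
260 (np.int64(174), np.int64(208))
266 (np.int64(173), np.int64(219))
272 (np.int64(169), np.int64(225))
278 (np.int64(159), np.int64(231))
284 (np.int64(154), np.int64(237))
290 (np.int64(160), np.int64(244))
296 (np.int64(176), np.int64(250))
302 (np.int64(171), np.int64(255))
308 (np.int64(175), np.int64(259))
314 (np.int64(181), np.int64(262))
320 (np.int64(186), np.int64(256))
326 (np.int64(192), np.int64(250))
332 (np.int64(196), np.int64(244))
338 (np.int64(201), np.int64(238))
344 (np.int64(207), np.int64(210))
-0.3 [(255, 309), (251, 334), (201, 339), (199, 364)] [(201, 256), (148, 277)]
-0.15 [(256, 305), (256, 328), (202, 341), (205, 364)] [(202, 252), (149, 280)]
0 [(256, 302), (260, 322), (203, 344), (211, 362)] [(201, 249), (151, 282)]
0.15 [(255, 300), (264, 316), (205, 346), (217, 360)] [(201, 246), (153, 284)]
0.3 [(254, 297), (267, 310), (207, 347), (223, 356)] [(199, 244), (155, 286)]
```

Basket is tilted about 0.15 rad, under the 0.35 limit. Let it settle and hand in.

Call:
jog_arm:
  turn:
    - [0, 0, 0]
    - [0, 0, 0]
    - [0, 0, 0]
    - [0, 0, 0]
    - [0, 0, 0]
    - [0, 0, 0]
    - [0, 0, 0]
    - [0, 0, 0]
    - [0, 0, 0]
    - [0, 0, 0]
    - [0, 0, 0]
    - [0, 0, 0]
    - [0, 0, 0]
    - [0, 0, 0]
    - [0, 0, 0]
    - [0, 0, 0]
    - [0, 0, 0]
    - [0, 0, 0]
    - [0, 0, 0]
    - [0, 0, 0]
  delta_pos:
    - [0, 0, 0]
    - [0, 0, 0]
    - [0, 0, 0]
    - [0, 0, 0]
    - [0, 0, 0]
    - [0, 0, 0]
    - [0, 0, 0]
    - [0, 0, 0]
    - [0, 0, 0]
    - [0, 0, 0]
    - [0, 0, 0]
    - [0, 0, 0]
    - [0, 0, 0]
    - [0, 0, 0]
    - [0, 0, 0]
    - [0, 0, 0]
    - [0, 0, 0]
    - [0, 0, 0]
    - [0, 0, 0]
    - [0, 0, 0]
  gripper: [0.03, 0.03, 0.03, 0.03, 0.03, 0.03, 0.03, 0.03, 0.03, 0.03, 0.03, 0.03, 0.03, 0.03, 0.03, 0.03, 0.03, 0.03, 0.03, 0.03]

```text
time: 47.2
tool_pos: [0.5424, -0.1734, 0.3415]
tcp_rot: [0.164, 3.137, -0.0]
wrist_force: [-0.7, -0.2, 0.1]
width: 0.351
grip_force: 0.0
```

```bash
python3 - <<'E'
from h import *
p=cv2.imread('pics/s24.png')[:,:,::-1]; a,S=shot('scene','s25')
n=int((np.abs(a[255:360,140:270].astype(int)-p[255:360,140:270]).max(2)>25).sum()); print('moved',n)
if n<60: print(ticket.finish_job())
E
```

```text
moved 1364
```

```bash
python3 - <<'E'
from h import *
a,S=shot('scene','s26'); o=cv2.imread('pics/scene0.png')[:,:,::-1]; p=cv2.imread('pics/s25.png')[:,:,::-1]; q=cv2.imread('pics/s24.png')[:,:,::-1]
print('s25-26',int((np.abs(a[255:360,140:270].astype(int)-p[255:360,140:270]).max(2)>25).sum()))
d=np.abs(a.astype(int)-q).max(2)>25; N,l,st,ce=cv2.connectedComponentsWithStats(d.astype(np.uint8)); print([x.tolist() for x in st[1:] if x[4]>60])
ch=np.abs(a.astype(int)-o).max(2)>25
for r in range(254,360,6):
    x=np.where(ch[r,150:268])[0]; print(r,(int(150+x.min()),int(150+x.max())) if len(x) else None)
E
```

```text
s25-26 72
[[191, 245, 75, 68, 556], [160, 273, 32, 22, 154], [172, 283, 35, 29, 553], [192, 313, 16, 23, 101]]
254 (170, 209)
260 (174, 216)
266 (176, 222)
272 (169, 229)
278 (160, 235)
284 (155, 241)
290 (160, 247)
296 (176, 254)
302 (171, 259)
308 (176, 263)
314 (181, 261)
320 (186, 255)
326 (192, 249)
332 (197, 243)
338 (202, 237)
344 (208, 210)
350 None
356 None
```

The basket moved slightly. I'm tracking whether it swings or creeps.

```bash
cat > tr.py <<'E'
from h import *
def edges(im,o):
    ch=np.abs(im.astype(int)-o).max(2)>25
    r=[np.where(ch[k,195:268])[0].max()+195-k for k in range(264,294,2)]; b=[np.where(ch[k,195:268])[0].max()+195+k for k in range(318,338,2)]
    return np.median(r),np.median(b)
o=cv2.imread('pics/scene0.png')[:,:,::-1]
E
python3 - <<'E'
from tr import *
for f in ('s22','s23','s24','s25','s26'):
    try: print(f,edges(cv2.imread(f'pics/{f}.png')[:,:,::-1],o))
    except Exception as e: print(f,'-')
prev=None
for i in range(16):
    t=read_state()['time']; a=vision.read_camera('scene')
    d=0 if prev is None else int((np.abs(a[255:360,140:270].astype(int)-prev[255:360,140:270]).max(2)>25).sum())
    print(round(t,2),edges(a,o),d); prev=a
E
```

```text
s22 -
s23 (np.float64(-48.0), np.float64(576.0))
s24 (np.float64(-47.0), np.float64(576.0))
s25 (np.float64(-44.0), np.float64(575.0))
s26 (np.float64(-43.0), np.float64(575.0))
47.3 (np.float64(-43.0), np.float64(575.0)) 0
47.35 (np.float64(-44.0), np.float64(575.0)) 0
47.4 (np.float64(-45.0), np.float64(575.0)) 97
47.45 (np.float64(-46.0), np.float64(575.0)) 254
47.5 (np.float64(-48.0), np.float64(575.0)) 303
47.55 (np.float64(-49.0), np.float64(575.0)) 248
47.6 (np.float64(-51.0), np.float64(575.0)) 159
47.65 (np.float64(-52.0), np.float64(575.0)) 25
47.7 (np.float64(-52.0), np.float64(575.0)) 0
47.75 (np.float64(-51.0), np.float64(575.0)) 1
47.8 (np.float64(-50.0), np.float64(575.0)) 61
47.85 (np.float64(-49.0), np.float64(575.0)) 168
47.9 (np.float64(-47.0), np.float64(575.0)) 216
47.95 (np.float64(-46.0), np.float64(575.0)) 233
48.0 (np.float64(-45.0), np.float64(575.0)) 127
48.05 (np.float64(-44.0), np.float64(575.0)) 14[ WARN:0@0.275] global loadsave.cpp:275 findDecoder imread_('pics/s22.png'): can't open/read file: check file path/integrity
```

It is a free swing (period ≈0.75 s) that decays slowly. Wait it out.

Call:
jog_arm:
  turn:
    - [0, 0, 0]
    - [0, 0, 0]
    - [0, 0, 0]
    - [0, 0, 0]
    - [0, 0, 0]
    - [0, 0, 0]
    - [0, 0, 0]
    - [0, 0, 0]
    - [0, 0, 0]
    - [0, 0, 0]
    - [0, 0, 0]
    - [0, 0, 0]
    - [0, 0, 0]
    - [0, 0, 0]
    - [0, 0, 0]
    - [0, 0, 0]
    - [0, 0, 0]
    - [0, 0, 0]
    - [0, 0, 0]
    - [0, 0, 0]
  delta_pos:
    - [0, 0, 0]
    - [0, 0, 0]
    - [0, 0, 0]
    - [0, 0, 0]
    - [0, 0, 0]
    - [0, 0, 0]
    - [0, 0, 0]
    - [0, 0, 0]
    - [0, 0, 0]
    - [0, 0, 0]
    - [0, 0, 0]
    - [0, 0, 0]
    - [0, 0, 0]
    - [0, 0, 0]
    - [0, 0, 0]
    - [0, 0, 0]
    - [0, 0, 0]
    - [0, 0, 0]
    - [0, 0, 0]
    - [0, 0, 0]
  gripper: [0.03, 0.03, 0.03, 0.03, 0.03, 0.03, 0.03, 0.03, 0.03, 0.03, 0.03, 0.03, 0.03, 0.03, 0.03, 0.03, 0.03, 0.03, 0.03, 0.03]

```text
time: 49.77
tool_pos: [0.5424, -0.1734, 0.3415]
tcp_rot: [-0.164, -3.137, -0.0]
wrist_force: [-0.5, 0.5, 0.3]
width: 0.353
grip_force: 0.0
```

Call:
jog_arm:
  turn:
    - [0, 0, 0]
    - [0, 0, 0]
    - [0, 0, 0]
    - [0, 0, 0]
    - [0, 0, 0]
    - [0, 0, 0]
    - [0, 0, 0]
    - [0, 0, 0]
    - [0, 0, 0]
    - [0, 0, 0]
    - [0, 0, 0]
    - [0, 0, 0]
    - [0, 0, 0]
    - [0, 0, 0]
    - [0, 0, 0]
    - [0, 0, 0]
    - [0, 0, 0]
    - [0, 0, 0]
    - [0, 0, 0]
    - [0, 0, 0]
  delta_pos:
    - [0, 0, 0]
    - [0, 0, 0]
    - [0, 0, 0]
    - [0, 0, 0]
    - [0, 0, 0]
    - [0, 0, 0]
    - [0, 0, 0]
    - [0, 0, 0]
    - [0, 0, 0]
    - [0, 0, 0]
    - [0, 0, 0]
    - [0, 0, 0]
    - [0, 0, 0]
    - [0, 0, 0]
    - [0, 0, 0]
    - [0, 0, 0]
    - [0, 0, 0]
    - [0, 0, 0]
    - [0, 0, 0]
    - [0, 0, 0]
  gripper: [0.03, 0.03, 0.03, 0.03, 0.03, 0.03, 0.03, 0.03, 0.03, 0.03, 0.03, 0.03, 0.03, 0.03, 0.03, 0.03, 0.03, 0.03, 0.03, 0.03]

```text
time: 51.43
tool_pos: [0.5424, -0.1733, 0.3415]
tcp_rot: [0.164, 3.137, -0.0]
wrist_force: [0.8, 0.5, 0.8]
width: 0.351
grip_force: 0.0
```

Call:
jog_arm:
  turn:
    - [0, 0, 0]
    - [0, 0, 0]
    - [0, 0, 0]
    - [0, 0, 0]
    - [0, 0, 0]
    - [0, 0, 0]
    - [0, 0, 0]
    - [0, 0, 0]
    - [0, 0, 0]
    - [0, 0, 0]
    - [0, 0, 0]
    - [0, 0, 0]
    - [0, 0, 0]
    - [0, 0, 0]
    - [0, 0, 0]
    - [0, 0, 0]
    - [0, 0, 0]
    - [0, 0, 0]
    - [0, 0, 0]
    - [0, 0, 0]
  delta_pos:
    - [0, 0, 0]
    - [0, 0, 0]
    - [0, 0, 0]
    - [0, 0, 0]
    - [0, 0, 0]
    - [0, 0, 0]
    - [0, 0, 0]
    - [0, 0, 0]
    - [0, 0, 0]
    - [0, 0, 0]
    - [0, 0, 0]
    - [0, 0, 0]
    - [0, 0, 0]
    - [0, 0, 0]
    - [0, 0, 0]
    - [0, 0, 0]
    - [0, 0, 0]
    - [0, 0, 0]
    - [0, 0, 0]
    - [0, 0, 0]
  gripper: [0.03, 0.03, 0.03, 0.03, 0.03, 0.03, 0.03, 0.03, 0.03, 0.03, 0.03, 0.03, 0.03, 0.03, 0.03, 0.03, 0.03, 0.03, 0.03, 0.03]

```text
time: 53.1
tool_pos: [0.5424, -0.1734, 0.3415]
tcp_rot: [0.164, 3.137, -0.0]
wrist_force: [0.4, 0.0, -0.4]
width: 0.353
grip_force: 0.0
```

Call:
jog_arm:
  turn:
    - [0, 0, 0]
    - [0, 0, 0]
    - [0, 0, 0]
    - [0, 0, 0]
    - [0, 0, 0]
    - [0, 0, 0]
    - [0, 0, 0]
    - [0, 0, 0]
    - [0, 0, 0]
    - [0, 0, 0]
    - [0, 0, 0]
    - [0, 0, 0]
    - [0, 0, 0]
    - [0, 0, 0]
    - [0, 0, 0]
    - [0, 0, 0]
    - [0, 0, 0]
    - [0, 0, 0]
    - [0, 0, 0]
    - [0, 0, 0]
  delta_pos:
    - [0, 0, 0]
    - [0, 0, 0]
    - [0, 0, 0]
    - [0, 0, 0]
    - [0, 0, 0]
    - [0, 0, 0]
    - [0, 0, 0]
    - [0, 0, 0]
    - [0, 0, 0]
    - [0, 0, 0]
    - [0, 0, 0]
    - [0, 0, 0]
    - [0, 0, 0]
    - [0, 0, 0]
    - [0, 0, 0]
    - [0, 0, 0]
    - [0, 0, 0]
    - [0, 0, 0]
    - [0, 0, 0]
    - [0, 0, 0]
  gripper: [0.03, 0.03, 0.03, 0.03, 0.03, 0.03, 0.03, 0.03, 0.03, 0.03, 0.03, 0.03, 0.03, 0.03, 0.03, 0.03, 0.03, 0.03, 0.03, 0.03]

```text
time: 54.77
tool_pos: [0.5424, -0.1733, 0.3415]
tcp_rot: [0.164, 3.137, -0.0]
wrist_force: [0.7, 0.4, -0.1]
width: 0.351
grip_force: 0.0
```

Call:
jog_arm:
  turn:
    - [0, 0, 0]
    - [0, 0, 0]
    - [0, 0, 0]
    - [0, 0, 0]
    - [0, 0, 0]
    - [0, 0, 0]
    - [0, 0, 0]
    - [0, 0, 0]
    - [0, 0, 0]
    - [0, 0, 0]
    - [0, 0, 0]
    - [0, 0, 0]
    - [0, 0, 0]
    - [0, 0, 0]
    - [0, 0, 0]
    - [0, 0, 0]
    - [0, 0, 0]
    - [0, 0, 0]
    - [0, 0, 0]
    - [0, 0, 0]
  delta_pos:
    - [0, 0, 0]
    - [0, 0, 0]
    - [0, 0, 0]
    - [0, 0, 0]
    - [0, 0, 0]
    - [0, 0, 0]
    - [0, 0, 0]
    - [0, 0, 0]
    - [0, 0, 0]
    - [0, 0, 0]
    - [0, 0, 0]
    - [0, 0, 0]
    - [0, 0, 0]
    - [0, 0, 0]
    - [0, 0, 0]
    - [0, 0, 0]
    - [0, 0, 0]
    - [0, 0, 0]
    - [0, 0, 0]
    - [0, 0, 0]
  gripper: [0.03, 0.03, 0.03, 0.03, 0.03, 0.03, 0.03, 0.03, 0.03, 0.03, 0.03, 0.03, 0.03, 0.03, 0.03, 0.03, 0.03, 0.03, 0.03, 0.03]

```text
time: 56.43
tool_pos: [0.5424, -0.1734, 0.3415]
tcp_rot: [-0.164, -3.137, 0.0]
wrist_force: [0.6, 0.5, -0.1]
width: 0.346
grip_force: 0.0
```

Call:
jog_arm:
  turn:
    - [0, 0, 0]
    - [0, 0, 0]
    - [0, 0, 0]
    - [0, 0, 0]
    - [0, 0, 0]
    - [0, 0, 0]
    - [0, 0, 0]
    - [0, 0, 0]
    - [0, 0, 0]
    - [0, 0, 0]
    - [0, 0, 0]
    - [0, 0, 0]
    - [0, 0, 0]
    - [0, 0, 0]
    - [0, 0, 0]
    - [0, 0, 0]
    - [0, 0, 0]
    - [0, 0, 0]
    - [0, 0, 0]
    - [0, 0, 0]
  delta_pos:
    - [0, 0, 0]
    - [0, 0, 0]
    - [0, 0, 0]
    - [0, 0, 0]
    - [0, 0, 0]
    - [0, 0, 0]
    - [0, 0, 0]
    - [0, 0, 0]
    - [0, 0, 0]
    - [0, 0, 0]
    - [0, 0, 0]
    - [0, 0, 0]
    - [0, 0, 0]
    - [0, 0, 0]
    - [0, 0, 0]
    - [0, 0, 0]
    - [0, 0, 0]
    - [0, 0, 0]
    - [0, 0, 0]
    - [0, 0, 0]
  gripper: [0.03, 0.03, 0.03, 0.03, 0.03, 0.03, 0.03, 0.03, 0.03, 0.03, 0.03, 0.03, 0.03, 0.03, 0.03, 0.03, 0.03, 0.03, 0.03, 0.03]

```text
time: 58.1
tool_pos: [0.5424, -0.1733, 0.3415]
tcp_rot: [0.164, 3.137, 0.0]
wrist_force: [0.3, 0.7, 0.3]
width: 0.347
grip_force: 0.0
```

```bash
cat > sw.py <<'E'
from tr import *
prev=None;E=[];Dd=[]
for i in range(15):
    a=vision.read_camera('scene'); E.append(float(edges(a,o)[0])); 
    if prev is not None: Dd.append(int((np.abs(a[255:360,140:270].astype(int)-prev[255:360,140:270]).max(2)>25).sum()))
    prev=a
print(read_state()['time'],E,Dd)
E
python3 sw.py
```

```text
58.85 [-47.0, -48.0, -48.0, -48.0, -48.0, -48.0, -48.0, -47.0, -48.0, -48.0, -47.0, -48.0, -48.0, -48.0, -48.0] [0, 0, 0, 0, 0, 0, 0, 0, 0, 0, 0, 0, 0, 0]
```

The swing has died out: the basket is still, at a rim line of -48 (near level). Handing in.

```bash
python3 -c "
from h import *
print(ticket.finish_job())"
```

```text
the job is handed in; nothing more can be done
None
```

I handed the job in at about 59 s with the pin parked, both grey unions in the basket, and the basket hanging still and nearly level on both prongs; the cap and jar did not move. On my first try at the bail the basket tipped an estimated 0.7 rad (limit 0.9) before I reseated it, and the hand-in returned no verdict.

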